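# Clear the hinge returns off the shop counter

### The arm

A 7-joint arm with a two-finger parallel gripper is mounted at the origin on the work surface. World frame = base frame: x ahead of the robot, y to its left, z up, the work surface at z = 0. Lengths are in m, angles in rad, forces in N, time in s.
With the tool pointing down it reaches from about 0.425 to 0.95 m from the base axis. Payload 16.7 kg.
Tool frame: the origin (TCP) lies midway between the tips of the shut fingers; the grasp point (between the pads) lies ctrl.grip_depth behind it (ctrl.grip_depth is the distance from the TCP to the grasp point, in m); z points along the fingers, y is the direction in which the jaws open and shut (so a half turn about z gives the same grasp; the last joint's range is limited). The gripper opens to 94 mm and grips with 3 to 60 N. Pads are 16 mm wide; open, the fingers measure 119 mm over their backs; the gripper's body (75 mm by 177 mm) begins 78 mm behind the grasp point.
Start: joints at [-1.438, 0.426, 0.074, 1.606, -0.034, 1.111, -0.067], TCP at [0.188, 0.648, 0.205] pointing down, gripper open.
Joint ranges: [-2.85, 2.85], [-0.5, 2.14], [-1.23, 1.37], [0.21, 2.46], [-1.02, 4.16], [0.16, 2.05], [-2.73, 2.73]. Speed limits (rad/s): [1.89, 1.89, 2.39, 2.39, 3.01, 3.01, 3.01].

### API

Orientations are given as [roll, pitch, yaw] about the fixed x, y, z axes, in that order (R = Rz(yaw) Ry(pitch) Rx(roll)).
In Python, from rig import status, optics, sign_off, ctrl gives the robot as it stands.
- The arm moves only by the tool send_rows, never from a script. Its argument "commands" is a list of rows, each a list of 3 entries, a list of its own where there are three numbers: the opening, from 0 (shut) to 1 (fully open), then the shift along the tool's x, y, z in m, then the turn, a rotation vector about the tool's x, y, z in rad. In form: [[jaw, [x, y, z], [ax, ay, az]], ...]. A call has exactly 10 rows; each row shifts and turns the commanded pose from where the row before left it, along the tool's axes as they then stand; what a row does not reach is not made up. A row lasts 1/12 s, in which the tool goes at most 41.7 mm and 7.16 degrees, less where a joint would pass 70% of its speed; a pose out of reach is approached as far as the arm can. A call with a gripper value outside its range is refused whole. The fingers move at their own pace and stop on an object; "squeeze" is the grip in N (left out, the last holds). Time passes only in rows, so rows that do not move let the fingers close, or fill a call up. It gives the time, the measured TCP pose, the force and the opening at its end, in the units of the state.
- status.get_obs(): the state, without advancing time (a new reading comes with each control period).
- optics.get_image(name): name is "scene" or "top"; returns a dict with "frame" (384x512x3 uint8, red, green, blue), "fx", "fy", "cx", "cy" (pixels), "k1" (the pictures are not rectified: a ray, as slopes to the right and down, at radius r is drawn at 1 + k1 r^2 times it, then the intrinsics apply), "T" (4x4, takes a point from camera to world coordinates). Camera axes: x right, y down, z forward; pixel columns grow to the right and rows downward; lengths in m; the calibration is good to about 2 mm. A picture is of the moment at which its call begins. There is no depth.
- sign_off(): hands the job in, once; it reports no verdict.
The state is a dict: "clock": time; "qpos": joint angles; "dq": joint speeds; "effort": joint torques, N m; "ee_pos": TCP position; "tcp_rot": TCP orientation; "contact_force": force on the tool from outside, world axes, zero at the start; "ft_torque": the same for the moment, N m; "grip_width": finger opening in m.
Only numpy, scipy, OpenCV 4.12 (cv2) and the standard library are available. Lean on these libraries where they do the work, as an engineer would, in place of code of your own. Each camera call takes 0.05 s, during which the arm holds its last target.

### The job

Clear the returned ironmongery off the counter: slide each rusty round plate along the counter and over its far edge so that it drops into the scrap tub below, never lifting a plate, and lay each galvanized hinge half flat on the floor of the tin box, none on top of another, every one with its barrel end pointing squarely to the side where the lid is hinged. Open the tin box for this and finish with its lid pressed fully shut; leave the wrench, the padlock and the file handle where they are.

Things in the scene. Friction and masses are not known exactly. Their poses are not given: they have to be found in the camera images.
- box: Dark green tin box fixed to the counter, open-topped tray under its lid: outside 130 x 255 x 40 mm (its x, y, z), walls and floor 5 mm thick (inside 120 x 245 mm, inner floor 5 mm above the counter). Origin: centre of its underside. Its x axis points to the rim that carries the lid's hinge (this side faces the robot's left, give or take), its y axis runs along that rim, z is up.
- lid (a joint): The tin box's lid, a 6 mm sheet of 130 x 255 mm with a brass knob on its outside. Angle in rad: 0 = shut, 1.57 = upright, at most 1.9 = leaning back; it starts shut or a little ajar. The hinge is stiff (0.15 N m): the lid stays where it is left, at any angle, so it must be raised all the way and pressed all the way shut.
- lid_hinge (a point): Middle of the lid's hinge line, on the box's +x rim, 40 mm above the counter. The hinge line runs along the box's y.
- lid_handle (a point): Centre of the round head of the lid's brass knob: 28 mm across, on a 13 mm neck, 35 mm out from the lid's outer face, midway along the box's y and 100 mm from the hinge line (30 mm from the free edge).
- tub_near (a point): Grey galvanized open scrap tub below, just beyond the counter's far edge: 220 x 300 x 160 mm (x, y, z), walls 6 mm. This point: top middle of its near wall, 40 mm below the counter top; the tub reaches 216 mm onward in x and 150 mm to either side in y. It stands 5 to 20 mm off the edge, somewhere along it. The counter's straight far edge (zinc strip) is at world x = 0.690, along y.
- H1_c (a point): Galvanized hinge half (may be absent): flat strap 28 mm wide and 10 mm thick with a 34 mm long, 14 mm thick round brass barrel across one end, 80 mm long overall, 120 g; both faces alike. This point is its centre, half-way up (7 mm above what it lies on); x points along the strap to the barrel end, z is up as it starts.
- H1_barrel (a point): Centre of that hinge half's barrel, 33 mm from its centre.
- H2_c (a point): Galvanized hinge half (may be absent): flat strap 28 mm wide and 10 mm thick with a 34 mm long, 14 mm thick round brass barrel across one end, 80 mm long overall, 120 g; both faces alike. This point is its centre, half-way up (7 mm above what it lies on); x points along the strap to the barrel end, z is up as it starts.
- H2_barrel (a point): Centre of that hinge half's barrel, 33 mm from its centre.
- H3_c (a point): Galvanized hinge half (may be absent): flat strap 28 mm wide and 10 mm thick with a 34 mm long, 14 mm thick round brass barrel across one end, 80 mm long overall, 120 g; both faces alike. This point is its centre, half-way up (7 mm above what it lies on); x points along the strap to the barrel end, z is up as it starts.
- H3_barrel (a point): Centre of that hinge half's barrel, 33 mm from its centre.
- H4_c (a point): Galvanized hinge half (may be absent): flat strap 28 mm wide and 10 mm thick with a 34 mm long, 14 mm thick round brass barrel across one end, 80 mm long overall, 120 g; both faces alike. This point is its centre, half-way up (7 mm above what it lies on); x points along the strap to the barrel end, z is up as it starts.
- H4_barrel (a point): Centre of that hinge half's barrel, 33 mm from its centre.
- P1_c (a point): Rusty brown round backing plate (may be absent): disc 96 mm across and 12 mm thick, about 300 g, lying flat, too wide for a gripper. This point is its centre, 6 mm above what it lies on.
- P2_c (a point): Rusty brown round backing plate (may be absent): disc 96 mm across and 12 mm thick, about 300 g, lying flat, too wide for a gripper. This point is its centre, 6 mm above what it lies on.
- P3_c (a point): Rusty brown round backing plate (may be absent): disc 96 mm across and 12 mm thick, about 300 g, lying flat, too wide for a gripper. This point is its centre, 6 mm above what it lies on.
- wrench_c (a point): Bystander: dark cast iron pipe wrench, about 140 x 45 x 24 mm; point on its handle near the middle, 10 mm up.
- padlock_c (a point): Bystander: red padlock lying flat, 75 x 52 x 22 mm with its shackle; centre of its red body.
- file_handle_c (a point): Bystander: boxwood file handle lying down, 110 mm long, 32 mm thick; its centre.

How it is judged:
By the outcome, as a careful person would: the job done as asked, in the order asked, and still so for the second after the job is handed in, with the robot touching nothing.
Of H1, H2, H3, H4 only 3 to 4 are there at a start; the rules pass over those that are not, and their reading is None.
Of P1, P2, P3 only 2 to 3 are there at a start; the rules pass over those that are not, and their reading is None.
At some moment in a run one of P1, P2, P3 may be knocked a few centimetres aside while the robot is not near it.
Once in a run the grip may slacken for a moment while it holds something.
It also fails if it takes over 208 s, if anything falls off the work surface, if the arm or the gripper's body presses on something with over 40 N, if the wrist force passes 120 N, or if a joint passes its speed limit or range.

## Working session

There is one attempt and no reset: what is moved stays moved. The work goes in short steps, Python scripts to look and compute and a tool call to move; the robot and the scene stay as the last step left them, time stands still between calls to the robot, and variables do not carry over. Pictures are saved under pics/ and viewed, and the job is handed in when it is done.

Besides the shell and the picture viewer there is one more tool, called after "Request:" in YAML: its name, and indented under it one key for each argument. send_rows: Moves the arm, as the interface text tells. Its arguments: {"type":"object","properties":{"commands":{"type":"array"},"squeeze":{"type":"number"}},"required":["commands"]}

```bash
ls; mkdir -p pics; python3 - <<'E'
from rig import status, optics, ctrl
import cv2
print(status.get_obs()); print(ctrl.grip_depth, [a for a in dir(ctrl) if a[0]!='_'])
for n in ("scene","top"):
    d=optics.get_image(n); cv2.imwrite(f"pics/{n}0.png",cv2.resize(d["frame"][:,:,::-1],(800,600)) )
    print(n,d["fx"],d["fy"],d["cx"],d["cy"],d["k1"],d["T"])
E
```

```text
pics
{'clock': 0.0, 'qpos': array([-1.43751572,  0.42673631,  0.07386604,  1.60659887, -0.03410496,
        1.11080206, -0.06711193]), 'dq': array([-5.06389230e-04, -1.37726323e-05,  1.42070252e-03,  6.10500340e-04,
        1.45732878e-04, -1.38976229e-03,  2.08172544e-03]), 'effort': array([ 5.49869656e-04, -9.35844612e+01,  3.66659135e+00, -4.54196799e+01,
       -4.88899439e-02,  2.02386081e-02,  1.08734430e-04]), 'ee_pos': array([0.1882589 , 0.64776056, 0.20477679]), 'tcp_rot': array([-3.14031166e+00,  9.71077196e-05,  2.85875277e+00]), 'contact_force': array([-0.03088537,  1.27857206,  0.36295504]), 'ft_torque': array([ 0.00557548, -0.00990412, -0.00960031]), 'grip_width': 0.09392022682081515}
0.0188 ['Unreachable', 'grip_depth']
scene 414.7870345276904 414.7870345276904 255.42604441369338 190.8891533790857 0.019579831182462915 [[ 0.23384397  0.7537909  -0.61409794  1.34285153]
 [ 0.97212351 -0.17015069  0.16132146 -0.18969379]
 [ 0.01711346 -0.6347031  -0.77256657  1.0983473 ]
 [ 0.          0.          0.          1.        ]]
top 421.3682345708616 421.3682345708616 245.97994717344534 190.29049234271386 -0.04919880074510108 [[-0.00717769 -0.9857932   0.16781016  0.33167533]
 [-0.999954    0.00600795 -0.00747726  0.04434259]
 [ 0.00636284 -0.16785611 -0.98579097  1.2239507 ]
 [ 0.          0.          0.          1.        ]]
```

View pics/scene0.png

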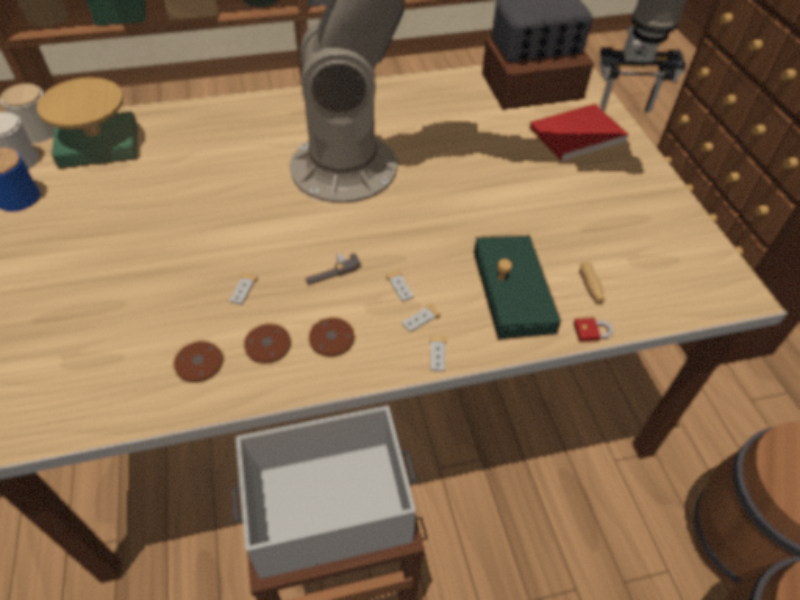

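View pics/top0.png

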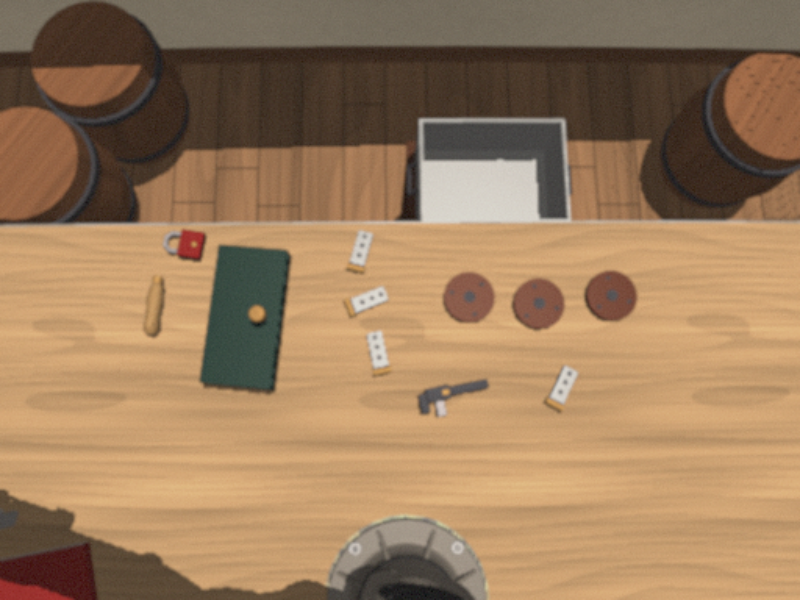

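```bash
cat > h.py <<'E'
import numpy as np, cv2
from rig import status, optics, ctrl
from scipy.spatial.transform import Rotation as R
def get(n): return optics.get_image(n)
def KD(d): return np.array([[d["fx"],0,d["cx"]],[0,d["fy"],d["cy"]],[0,0,1]]),np.array([d["k1"],0,0,0,0.])
def p2w(d,px,z):
    K,D=KD(d); px=np.asarray(px,float).reshape(-1,1,2)
    u=cv2.undistortPoints(px,K,D,criteria=(3,50,1e-10)).reshape(-1,2) if 0 else cv2.undistortPoints(px,K,D).reshape(-1,2)
    r=np.c_[u,np.ones(len(u))]@d["T"][:3,:3].T; o=d["T"][:3,3]
    return o+r*((z-o[2])/r[:,2])[:,None]
def w2p(d,w):
    K,D=KD(d); Ti=np.linalg.inv(d["T"])
    return cv2.projectPoints(np.asarray(w,float).reshape(-1,1,3),cv2.Rodrigues(Ti[:3,:3])[0],Ti[:3,3],K,D)[0].reshape(-1,2)
def blobs(mask,amin=20):
    n,l,s,c=cv2.connectedComponentsWithStats(mask.astype(np.uint8))
    return [(s[i,4],c[i],l==i) for i in range(1,n) if s[i,4]>=amin]
def crop(d,x0,y0,x1,y1,name,s=None):
    im=d["frame"][y0:y1,x0:x1,::-1]; s=s or min(800/(x1-x0),600/(y1-y0))
    cv2.imwrite("pics/"+name,cv2.resize(im,None,fx=s,fy=s,interpolation=cv2.INTER_CUBIC))
E
python3 - <<'E'
from h import *
d=get("top"); e=get("scene")
for dd,nm in((d,"top"),(e,"scene")):
    hsv=cv2.cvtColor(dd["frame"],cv2.COLOR_RGB2HSV); np.save(nm+".npy",dd["frame"])
    H,S,V=[hsv[...,i].astype(int) for i in range(3)]
    for pt in ([(300,190),(241,192),(241,224),(228,196),(244,237),(164,200),(140,200)] if nm=="top" else [(127,231),(268,205),(335,180)]): print(pt,hsv[pt[1],pt[0]])
crop(d,90,130,420,280,"t1.png"); crop(e,90,140,410,250,"s1.png")
E
```

```text
(300, 190) [ 0  0 95]
(241, 192) [ 23  10 221]
(241, 224) [ 17  16 218]
(228, 196) [ 26   9 220]
(244, 237) [ 17 139 206]
(164, 200) [ 16 141 197]
(140, 200) [79 59 73]
(127, 231) [11 55 97]
(268, 205) [ 18  19 175]
(335, 180) [72 81 72]
```

View pics/t1.png

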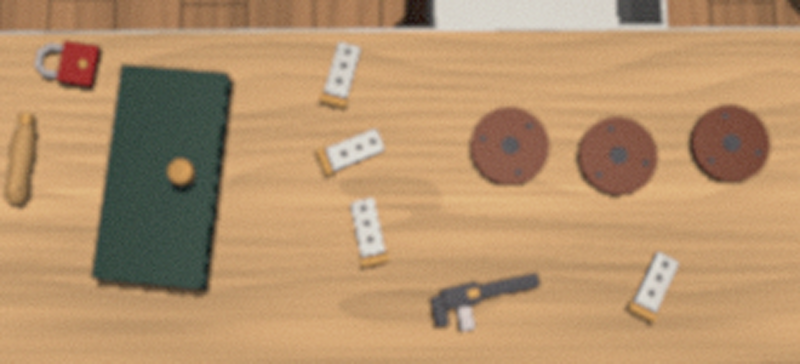

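View pics/s1.png

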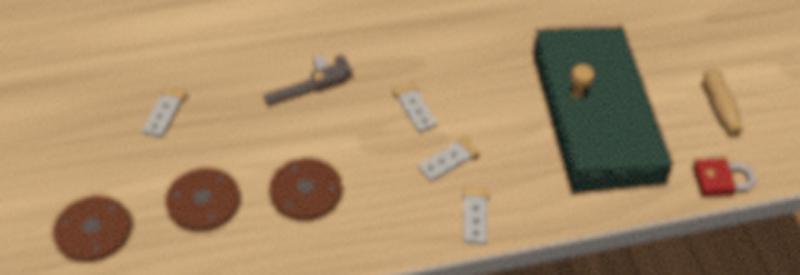

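```bash
cat > det.py <<'E'
from h import *
import warnings
def detect(d,verbose=True):
    hsv=cv2.cvtColor(d["frame"],cv2.COLOR_RGB2HSV); H,S,V=[hsv[...,i].astype(int) for i in range(3)]
    g=np.stack(np.meshgrid(np.arange(512),np.arange(384)),-1).reshape(-1,2)
    W=p2w(d,g,0.005).reshape(384,512,3); onc=(W[...,0]<0.683)&(W[...,0]>0.3)&(abs(W[...,1])<0.45)
    out={"plates":[],"hinges":[]}
    k=np.ones((3,3),np.uint8)
    m=((H<15)|(H>172))&(V<150)&(S>50)&onc
    m=cv2.morphologyEx(cv2.morphologyEx(m.astype(np.uint8),cv2.MORPH_CLOSE,np.ones((5,5))),cv2.MORPH_OPEN,np.ones((5,5)))
    for a,c,b in blobs(m,200):
        cs,_=cv2.findContours(b.astype(np.uint8),0,1); cw=p2w(d,cs[0].reshape(-1,2),0.010)
        (x,y),r=cv2.minEnclosingCircle(cw[:,:2].astype(np.float32)); out["plates"].append((*p2w(d,c,0.010)[0][:2].round(4),round(r,4)))
    m=(S<75)&(V>135)&onc
    for a,c,b in blobs(m,50):
        ys,xs=np.where(b); w=p2w(d,np.c_[xs,ys],0.011)[:,:2]; mu=w.mean(0); ev,evec=np.linalg.eigh(np.cov((w-mu).T)); ax=evec[:,1]
        # barrel: yellow saturated pixels near
        dd=np.linalg.norm(W[...,:2]-mu,axis=-1); q=(dd<0.06)&(S>165)&(H>12)&(H<28)
        bw=W[q][:,:2].mean(0) if q.sum()>3 else mu
        if (bw-mu)@ax<0: ax=-ax
        out["hinges"].append((mu.round(4),bw.round(4),int(q.sum()),np.degrees(np.arctan2(ax[1],ax[0])).round(1),np.degrees(np.arctan2(*(bw-mu)[::-1])).round(1),np.sqrt(ev*12).round(3)))
    return out
if __name__=="__main__":
    for n in("top","scene"):
        o=detect(get(n)); print(n); [print(" P",p) for p in o["plates"]]; [print(" H",*p) for p in o["hinges"]]
E
python3 det.py; python3 - <<'E'
from h import *
d=get("top");e=get("scene")
s=330/800
for n,dd,px,ez in (("top",d,[(122*s+90,66*s+130),(231*s+90,73*s+130),(94*s+90,278*s+130),(207*s+90,291*s+130)],.046),("sc",e,[(537*.4+90,32*.4+140),(622*.4+90,30*.4+140),(573*.4+90,180*.4+140),(668*.4+90,165*.4+140)],.046)):
    print(n,p2w(dd,px,ez).round(4))
print(p2w(d,[(180*s+90,172*s+130)],.081+.006), p2w(e,[(582*.4+90,74*.4+140)],.087))
print("tub top", p2w(d,np.array([(420,220),(569,220),(418,119),(566,119)])*.64,-.04), p2w(e,np.array([(238,437),(390,410),(248,570),(413,510)])*.64,-.04))
E
```

```text
top
 P (np.float64(0.5376), np.float64(-0.1212), 0.0476)
 P (np.float64(0.5395), np.float64(-0.3908), 0.0492)
 P (np.float64(0.5251), np.float64(-0.2524), 0.0484)
 H [0.6349 0.0789] [0.6349 0.0789] 0 164.3 0.0 [0.03  0.067]
 H [0.5357 0.0641] [0.5357 0.0641] 0 113.0 0.0 [0.032 0.068]
 H [0.4419 0.0496] [0.4419 0.0496] 0 -168.8 0.0 [0.031 0.068]
 H [ 0.3745 -0.2924] [ 0.3745 -0.2924] 0 152.6 0.0 [0.031 0.068]
 H [ 0.3337 -0.0655] [ 0.3337 -0.0655] 0 -173.1 0.0 [0.018 0.03 ]
scene
 P (np.float64(0.546), np.float64(-0.1243), 0.0486)
 P (np.float64(0.533), np.float64(-0.2543), 0.0496)
 P (np.float64(0.5468), np.float64(-0.3934), 0.0491)
 H [0.4491 0.0487] [0.4491 0.0487] 0 -170.3 0.0 [0.032 0.071]
 H [ 0.3809 -0.294 ] [ 0.3809 -0.294 ] 0 153.7 0.0 [0.033 0.07 ]
 H [0.542  0.0623] [0.542  0.0623] 0 113.7 0.0 [0.034 0.069]
 H [0.6403 0.077 ] [0.6403 0.077 ] 0 165.5 0.0 [0.031 0.072]
top [[0.6306 0.3389 0.046 ]
 [0.6212 0.2091 0.046 ]
 [0.3807 0.3627 0.046 ]
 [0.3654 0.2323 0.046 ]]
sc [[0.3744 0.2426 0.046 ]
 [0.3972 0.3626 0.046 ]
 [0.6347 0.2065 0.046 ]
 [0.639  0.3333 0.046 ]]
[[0.49708825 0.25881824 0.087     ]] [[0.49945274 0.26007416 0.087     ]]
tub top [[ 0.70246504 -0.03730539 -0.04      ]
 [ 0.7014842  -0.33572936 -0.04      ]
 [ 0.91731484 -0.03691599 -0.04      ]
 [ 0.91747528 -0.34242141 -0.04      ]] [[ 0.70519975 -0.33462794 -0.04      ]
 [ 0.71378259 -0.03696537 -0.04      ]
 [ 0.95621503 -0.33762371 -0.04      ]
 [ 0.92042114 -0.04244815 -0.04      ]]
```

```bash
python3 - <<'E'
from h import *
for n in("top","scene"):
    d=get(n); g=cv2.cvtColor(d["frame"],cv2.COLOR_RGB2GRAY)
    for y in(-.45,-.4,-.1,0.05,.15,.25,.35):
        xs=np.arange(.66,.73,.002); p=w2p(d,np.c_[xs,0*xs+y,0*xs])
        v=[cv2.getRectSubPix(g,(1,1),tuple(map(float,q)))[0,0] for q in p]; print(n,y,*v)
E
```

```text
top -0.45 165 166 165 162 159 157 160 163 168 169 170 168 170 173 166 153 133 119 111 110 112 114 112 112 112 113 113 113 112 109 102 101 102 104 106
top -0.4 165 165 164 161 160 160 163 166 167 167 166 166 169 171 167 157 140 130 124 122 121 120 122 124 126 123 122 122 120 117 114 111 108 114 119
top -0.1 169 165 165 164 163 165 168 170 172 173 173 178 185 196 205 212 213 213 213 213 213 213 214 215 214 212 210 211 211 212 212 211 212 211 210
top 0.05 164 165 167 168 168 168 170 175 176 175 174 176 184 187 183 167 153 141 136 135 136 136 135 135 132 131 130 130 130 130 130 129 128 128 128
top 0.15 166 164 162 159 158 159 164 168 171 172 171 171 175 174 170 153 138 124 118 115 116 117 117 117 118 121 118 117 117 117 118 118 119 120 120
top 0.25 165 165 162 158 159 165 166 167 168 164 161 164 167 168 165 154 140 131 127 126 125 126 128 127 127 128 126 123 123 121 117 112 112 119 123
top 0.35 172 173 169 165 161 160 161 162 160 158 157 163 168 171 164 153 137 126 119 119 119 121 120 119 117 116 116 117 118 119 119 119 118 118 118
scene -0.45 164 164 165 164 162 161 160 160 162 163 164 
[... 218 characters left out ...]
8 69 67
scene -0.1 170 169 169 167 165 166 167 167 169 171 172 174 174 173 169 163 152 139 123 112 104 103 102 103 102 97 92 87 80 76 90 109 131 145 154
scene 0.05 166 166 166 167 168 169 170 170 169 172 173 173 172 169 165 161 150 136 122 108 103 99 98 99 98 96 90 84 77 71 67 66 65 63 62
scene 0.15 167 167 167 165 164 163 162 164 166 169 172 171 171 170 166 160 150 136 123 109 102 99 99 98 96 95 90 83 73 66 61 58 57 58 60
scene 0.25 165 164 164 164 165 166 167 168 168 168 168 166 165 167 165 161 151 138 124 111 103 99 98 97 96 95 89 81 71 63 58 54 52 53 55
scene 0.35 172 171 171 171 169 167 166 164 163 162 163 164 165 166 164 161 152 140 122 108 103 98 97 96 96 95 88 82 76 69 62 60 62 62 63
```

```bash
cat > boxfit.py <<'E'
from h import *
from scipy.optimize import minimize
def fit(n):
    d=get(n); hsv=cv2.cvtColor(d["frame"],cv2.COLOR_RGB2HSV); H,S,V=[hsv[...,i].astype(int) for i in range(3)]
    m=((H>50)&(H<105)&(V<125)).astype(np.uint8)
    g=max(blobs(m),key=lambda b:b[0] if 100<b[1][0]<400 and 120<b[1][1]<260 else 0)[2].astype(np.uint8)
    g=cv2.morphologyEx(g,cv2.MORPH_CLOSE,np.ones((11,11)))
    sc=4; G=cv2.resize(g*255,None,fx=sc,fy=sc,interpolation=cv2.INTER_LINEAR)>127
    def pts(p):
        x,y,a,l=p; P=[]
        for sx in(-65,65):
            for sy in(-127.5,127.5): P+= [(sx,sy,0),(sx,sy,40)]
        for sy in(-127.5,127.5):
            for r,h in((0,0),(130,0),(0,6),(130,6)): P.append((65-r*np.cos(l)-h*np.sin(l)*1,sy,40+r*np.sin(l)+h*np.cos(l)))
        P=np.array(P)/1000; ex=np.array([-np.sin(a),np.cos(a),0]);ey=np.array([-np.cos(a),-np.sin(a),0])  # a=rotation from nominal
        return np.array([x,y,0])+P[:,:1]*ex+P[:,1:2]*ey+P[:,2:]*np.array([0,0,1])
    def cost(p):
        q=w2p(d,pts(p)); h=cv2.convexHull(((q+.5)*sc-.5).astype(np.float32))
        M=np.zeros(G.shape,np.uint8); cv2.fillConvexPoly(M,np.round(h*16).astype(np.int32),1,shift=4)
        M=M>0; return 1-(M&G).sum()/(M|G).sum()
    best=min((minimize(cost,[.5,.285,-.1,l0],method="Nelder-Mead",options=dict(initial_simplex=np.array([[.5,.285,-.1,l0],[.52,.285,-.1,l0],[.5,.3,-.1,l0],[.5,.285,-.02,l0],[.5,.285,-.1,l0+.1]]),xatol=1e-5,fatol=1e-6)) for l0 in(0,.1,.2)),key=lambda r:r.fun)
    return best
if __name__=="__main__":
    for n in("top","scene"):
        b=fit(n); print(n,b.x.round(4),np.degrees(b.x[2:]).round(2),b.fun)
E
python3 boxfit.py
```

```text
top [ 0.502   0.2878 -0.1031 -0.0197] [-5.91 -1.13] 0.08998195204400261
scene [ 0.4978  0.2918 -0.1591 -0.0458] [-9.11 -2.63] 0.11832441324343734
```

```bash
python3 - <<'E'
from h import *
out=[]
for n,(x0,y0,x1,y1) in (("top",(120,145,200,265)),("scene",(290,140,370,225))):
    d=get(n); hsv=cv2.cvtColor(d["frame"],cv2.COLOR_RGB2HSV); H,S,V=[hsv[...,i].astype(int) for i in range(3)]
    m=((H>50)&(H<105)&(V<125))
    im=d["frame"][y0:y1,x0:x1,::-1]; mm=np.repeat((m[y0:y1,x0:x1,None]*255).astype(np.uint8),3,2)
    out.append(cv2.resize(np.hstack([im,mm]),(400,400 if n=="top" else 300),interpolation=0))
    print(hsv[y0:y1:12,x0+40])
o=np.zeros((400,800,3),np.uint8); o[:,:400]=out[0]; o[:300,400:]=out[1]; cv2.imwrite("pics/m1.png",o)
E
```

```text
[[ 15 111 193]
 [ 15 106 174]
 [ 80  60  77]
 [ 74  65  75]
 [ 75  57  80]
 [ 27  39  72]
 [ 76  50  77]
 [ 73  47  87]
 [ 72  57  81]
 [ 16 111 190]]
[[ 17  97 200]
 [ 67  59  78]
 [ 72  78  72]
 [ 72  67  76]
 [ 71  65  78]
 [ 70  71  75]
 [ 77  53  34]
 [ 17 101 195]]
```

View pics/m1.png

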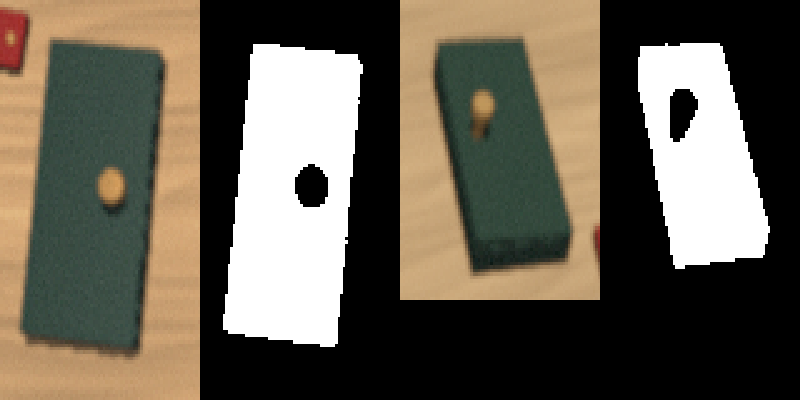

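```bash
python3 - <<'E'
s=open('boxfit.py').read()
s=s.replace("((H>50)&(H<105)&(V<125))","(((H>50)&(H<105)&(V<125))|(V<70))").replace("g=cv2.morphologyEx(g,cv2.MORPH_CLOSE,np.ones((11,11)))","c,_=cv2.findContours(g,0,2); g=cv2.drawContours(g*0,c,-1,1,-1)")
open('boxfit.py','w').write(s)
E
python3 boxfit.py
```

```text
top [ 0.4998  0.2896 -0.0931  0.0135] [-5.34  0.77] 0.07761433232213377
scene [ 0.501   0.2906 -0.1452 -0.0484] [-8.32 -2.77] 0.09716086876495489
```

```bash
python3 - <<'E'
from h import *
import re
src=open('boxfit.py').read().split("if __name__")[0].replace("return best","return best,pts,g"); exec(src)
out=[]
for n,(x0,y0,x1,y1) in (("top",(120,145,200,265)),("scene",(290,140,370,225))):
    b,pts,g=fit(n); d=get(n); im=cv2.resize(d["frame"][y0:y1,x0:x1,::-1],None,fx=5,fy=5)
    c,_=cv2.findContours(cv2.resize(g[y0:y1,x0:x1],None,fx=5,fy=5,interpolation=0),0,2); cv2.drawContours(im,c,-1,(0,255,255),1)
    q=(w2p(d,pts(b.x))+.5-[x0,y0])*5; h=cv2.convexHull(q.astype(np.float32)); cv2.polylines(im,[h.astype(int)],1,(255,0,255),1)
    out.append(im)
o=np.zeros((600,800,3),np.uint8); o[:,:400]=out[0]; o[:425,400:]=out[1]; cv2.imwrite("pics/m2.png",o)
E
```

```text
(no output)
```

View pics/m2.png

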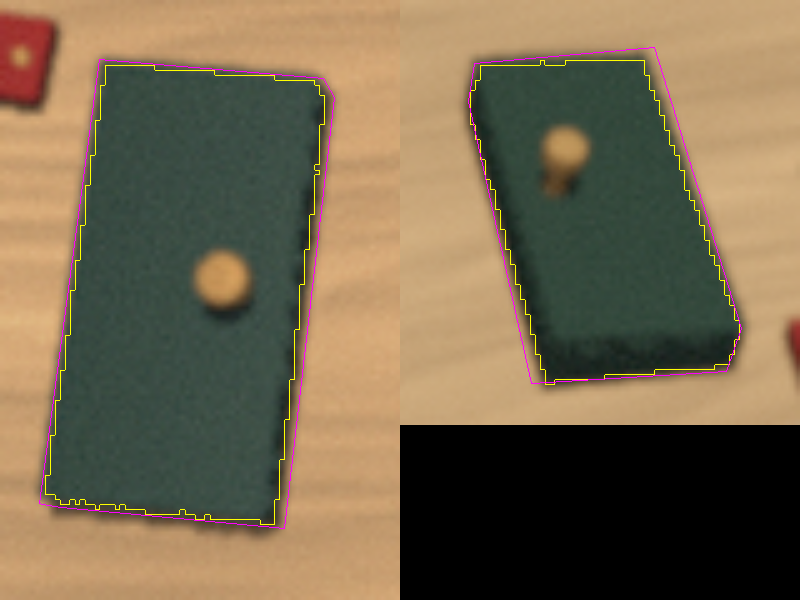

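```bash
sed -i 's/m=(((H>50).*$/m=(V<140).astype(np.uint8)/; s/x,y,a,l=p; P=\[\]/x,y,a,l=p; l=abs(l); P=[]/' boxfit.py; python3 boxfit.py
```

```text
top [ 0.4968  0.2916 -0.1042  0.2443] [-5.97 14.  ] 0.020958927263507787
scene [ 0.5    0.285 -0.1    0.   ] [-5.73  0.  ] 1.0
```

```bash
python3 - <<'E'
s=open('boxfit.py').read()
s=s.replace("m=(V<140).astype(np.uint8)","m=((V<140)&~((H<8)|(H>170))).astype(np.uint8)").replace("100<b[1][0]<400 and 120<b[1][1]<260","b[2][(205,140) if n=='top' else (190,330)]")
s=s.replace("return best","""
    print(n,best.x.round(4),best.fun.round(4))
    for l in(0,.03,.06,.1,.15,.2,.25):
        r=minimize(lambda p:cost([*p,l]),best.x[:3],method="Nelder-Mead"); print(l,r.x.round(4),r.fun.round(4))
    return best""")
open('bf2.py','w').write(s)
E
python3 bf2.py
python3 - <<'E'
from h import *
# knob triangulation
o=[];r=[]
for n,c in(("top",(164,201)),("scene",(323,170))):
    d=get(n); hsv=cv2.cvtColor(d["frame"],cv2.COLOR_RGB2HSV); H,S,V=[hsv[...,i].astype(int) for i in range(3)]
    m=(H>8)&(H<25)&(V>130)&(S>80); mm=m*0; mm[c[1]-12:c[1]+12,c[0]-12:c[0]+12]=1
    b=max(blobs(m&(mm>0)),key=lambda b:b[0]); print(n,b[0],b[1])
    a=p2w(d,b[1],0)[0]; o.append(d["T"][:3,3]); v=a-o[-1]; r.append(v/np.linalg.norm(v))
A=np.c_[r[0],-r[1]]; t=np.linalg.lstsq(A,o[1]-o[0],rcond=None)[0]; print(o[0]+t[0]*r[0],o[1]+t[1]*r[1])
E
```

```text
top [ 0.4969  0.2915 -0.106   0.2436] 0.0215
0 [ 0.4977  0.2908 -0.1045] 0.0349
0.03 [ 0.4991  0.2908 -0.1045] 0.0324
0.06 [ 0.4984  0.2909 -0.1033] 0.0304
0.1 [ 0.4984  0.291  -0.1048] 0.0276
0.15 [ 0.4973  0.2911 -0.1062] 0.0248
0.2 [ 0.4969  0.2914 -0.1041] 0.0226
0.25 [ 0.4967  0.2916 -0.1059] 0.0213
top [ 0.4969  0.2915 -0.106   0.2436] [-6.07 13.96] 0.02148902313660883
scene [ 0.505   0.2895 -0.1107  0.0435] 0.0313
0 [ 0.5038  0.2895 -0.1107] 0.0315
0.03 [ 0.5038  0.2893 -0.1111] 0.0307
0.06 [ 0.505   0.2894 -0.1106] 0.0324
0.1 [ 0.5049  0.2895 -0.1108] 0.0375
0.15 [ 0.5048  0.2895 -0.1075] 0.0445
0.2 [ 0.505   0.2897 -0.1082] 0.0506
0.25 [ 0.5047  0.2898 -0.108 ] 0.0572
scene [ 0.505   0.2895 -0.1107  0.0435] [-6.35  2.49] 0.03131960850489368
top 83 [163.86746988 200.07228916]
scene 49 [322.69387755 168.93877551]
[0.49907133 0.25935695 0.08999439] [0.49907823 0.2593835  0.09000044]
```

```bash
cat > plan.py <<'E'
from h import *
import sys,json,math
def plan(wps,jaw,v=.038,w=.12,start=None):
    """wps: (x,y,z,yawdeg[,nrows[,jaw]]) tool down; prints calls"""
    o=status.get_obs(); p=np.array(o["ee_pos"]); Rm=R.from_euler("xyz",o["tcp_rot"])
    rows=[]
    for wp in wps:
        t=np.array(wp[:3]); Rt=R.from_euler("xyz",[math.pi,0,math.radians(wp[3])])
        yaw0=Rm.as_euler("xyz")[2]
        rv=(Rm.inv()*Rt).as_rotvec(); ang=np.linalg.norm(rv)
        n=wp[4] if len(wp)>4 and wp[4] else max(1,math.ceil(max(np.linalg.norm(t-p)/v,ang/w)))
        j=wp[5] if len(wp)>5 else jaw; jaw=j
        for i in range(n):
            k=n-i; dl=np.round(Rm.inv().apply((t-p)/k),3); rvv=np.round((Rm.inv()*Rt).as_rotvec()/k,2)
            p=p+Rm.apply(dl); Rm=Rm*R.from_rotvec(rvv)
            rows.append([j,[float(a)+0.0 for a in dl],[float(a)+0.0 for a in rvv]])
    while len(rows)%10: rows.append([jaw,[0,0,0],[0,0,0]])
    for i in range(0,len(rows),10): print(json.dumps(rows[i:i+10]).replace(" ","").replace("-0.0,","0,").replace("-0.0]","0]").replace("0.0,","0,").replace("0.0]","0]"))
def st():
    o=status.get_obs(); print("t",o["clock"].__round__(2),"p",np.round(o["ee_pos"],4),"rpy",np.degrees(o["tcp_rot"]).round(1),"F",np.round(o["contact_force"],1),"w",round(o["grip_width"],4),"q",np.round(o["qpos"],2))
E
python3 - <<'E'
from plan import *
st(); plan([(.40,.46,.2,110),(.47,.2,.2,60),(.455,-.124,.15,0)],.6)
E
```

```text
t 1.3 p [0.1883 0.6481 0.2055] rpy [-180.    -0.   163.8] F [ 0.2  0.6 -0.3] w 0.0937 q [-1.44  0.43  0.07  1.61 -0.03  1.11 -0.07]
[[0.6,[-0.032,-0.015,0.001],[0,0,0.12]],[0.6,[-0.034,-0.011,0.001],[0,0,0.12]],[0.6,[-0.035,-0.007,0.001],[0,0,0.12]],[0.6,[-0.035,-0.003,0],[0,0,0.12]],[0.6,[-0.035,0.001,0.001],[0,0,0.11]],[0.6,[-0.035,0.005,0],[0,0,0.12]],[0.6,[-0.034,0.009,0.001],[0,0,0.11]],[0.6,[-0.033,0.013,0],[0,0,0.12]],[0.6,[-0.034,-0.003,0],[0,0,0.11]],[0.6,[-0.034,0.001,0],[0,0,0.11]]]
[[0.6,[-0.033,0.005,0],[0,0,0.11]],[0.6,[-0.033,0.008,0],[0,0,0.11]],[0.6,[-0.031,0.012,0],[0,0,0.11]],[0.6,[-0.03,0.015,0],[0,0,0.11]],[0.6,[-0.028,0.018,0],[0,0,0.11]],[0.6,[-0.027,0.021,0],[0,0,0.1]],[0.6,[-0.032,0.017,0.006],[0,0,0.12]],[0.6,[-0.03,0.02,0.006],[0,0,0.12]],[0.6,[-0.027,0.024,0.005],[0,0,0.12]],[0.6,[-0.024,0.027,0.006],[0,0,0.11]]]
[[0.6,[-0.021,0.029,0.005],[0,0,0.12]],[0.6,[-0.018,0.031,0.006],[0,0,0.11]],[0.6,[-0.014,0.033,0.005],[0,0,0.12]],[0.6,[-0.01,0.035,0.006],[0,0,0.11]],[0.6,[-0.005,0.035,0.005],[0,0,0.12]],[0.6,[0,0,0],[0,0,0]],[0.6,[0,0,0],[0,0,0]],[0.6,[0,0,0],[0,0,0]],[0.6,[0,0,0],[0,0,0]],[0.6,[0,0,0],[0,0,0]]]
```

Request:
send_rows:
  commands:
    - [0.6,[-0.032,-0.015,0.001],[0,0,0.12]]
    - [0.6,[-0.034,-0.011,0.001],[0,0,0.12]]
    - [0.6,[-0.035,-0.007,0.001],[0,0,0.12]]
    - [0.6,[-0.035,-0.003,0],[0,0,0.12]]
    - [0.6,[-0.035,0.001,0.001],[0,0,0.11]]
    - [0.6,[-0.035,0.005,0],[0,0,0.12]]
    - [0.6,[-0.034,0.009,0.001],[0,0,0.11]]
    - [0.6,[-0.033,0.013,0],[0,0,0.12]]
    - [0.6,[-0.034,-0.003,0],[0,0,0.11]]
    - [0.6,[-0.034,0.001,0],[0,0,0.11]]

```text
clock: 2.13
ee_pos: [0.4187, 0.3928, 0.2003]
tcp_rot: [3.141, 0.0, 1.692]
contact_force: [-0.3, 0.7, -0.6]
grip_width: 0.0566
```

Request:
send_rows:
  commands:
    - [0.6,[-0.033,0.005,0],[0,0,0.11]]
    - [0.6,[-0.033,0.008,0],[0,0,0.11]]
    - [0.6,[-0.031,0.012,0],[0,0,0.11]]
    - [0.6,[-0.03,0.015,0],[0,0,0.11]]
    - [0.6,[-0.028,0.018,0],[0,0,0.11]]
    - [0.6,[-0.027,0.021,0],[0,0,0.1]]
    - [0.6,[-0.032,0.017,0.006],[0,0,0.12]]
    - [0.6,[-0.03,0.02,0.006],[0,0,0.12]]
    - [0.6,[-0.027,0.024,0.005],[0,0,0.12]]
    - [0.6,[-0.024,0.027,0.006],[0,0,0.11]]

```text
clock: 2.97
ee_pos: [0.4637, 0.0537, 0.1775]
tcp_rot: [-3.141, -0.001, 0.573]
contact_force: [1.7, -0.1, -0.5]
grip_width: 0.0563
```

Request:
send_rows:
  commands:
    - [0.6,[-0.021,0.029,0.005],[0,0,0.12]]
    - [0.6,[-0.018,0.031,0.006],[0,0,0.11]]
    - [0.6,[-0.014,0.033,0.005],[0,0,0.12]]
    - [0.6,[-0.01,0.035,0.006],[0,0,0.11]]
    - [0.6,[-0.005,0.035,0.005],[0,0,0.12]]
    - [0.6,[0,0,0],[0,0,0]]
    - [0.6,[0,0,0],[0,0,0]]
    - [0.6,[0,0,0],[0,0,0]]
    - [0.6,[0,0,0],[0,0,0]]
    - [0.6,[0,0,0],[0,0,0]]

```text
clock: 3.8
ee_pos: [0.4556, -0.1226, 0.1506]
tcp_rot: [-3.141, -0.0, 0.001]
contact_force: [-0.1, -0.2, 0.1]
grip_width: 0.0567
```

```bash
python3 - <<'E'
from plan import *
st(); from det import detect
d=get("scene"); print(detect(d)["plates"]); crop(d,60,100,420,384,"s2.png"); 
E
```

```text
t 3.8 p [ 0.4556 -0.1226  0.1506] rpy [-1.8e+02 -0.0e+00  1.0e-01] F [-0.1 -0.2  0.1] w 0.0567 q [-0.69  0.23  0.95  2.14 -0.24  0.88 -1.18]
[(np.float64(0.3665), np.float64(-0.0809), 0.0772), (np.float64(0.5465), np.float64(-0.1244), 0.0487), (np.float64(0.5336), np.float64(-0.2544), 0.0494), (np.float64(0.547), np.float64(-0.3932), 0.0485)]
```

```bash
python3 - <<'E'
from plan import *
plan([(.462,-.123,.005,0,5),(.705,-.138,.005,0,15)],.6)
E
```

```text
[[0.6,[0.001,0,0.029],[0,0,0]],[0.6,[0.001,0,0.029],[0,0,0]],[0.6,[0.001,0,0.029],[0,0,0]],[0.6,[0.002,0,0.029],[0,0,0]],[0.6,[0.001,0,0.03],[0,0,0]],[0.6,[0.016,0.001,0],[0,0,0]],[0.6,[0.016,0.001,0],[0,0,0]],[0.6,[0.016,0.001,0],[0,0,0]],[0.6,[0.016,0.001,0],[0,0,0]],[0.6,[0.016,0.001,0],[0,0,0]]]
[[0.6,[0.016,0.001,0],[0,0,0]],[0.6,[0.016,0.001,0],[0,0,0]],[0.6,[0.016,0.001,0],[0,0,0]],[0.6,[0.016,0.001,0],[0,0,0]],[0.6,[0.017,0.001,0],[0,0,0]],[0.6,[0.016,0.001,0],[0,0,0]],[0.6,[0.017,0.001,0],[0,0,0]],[0.6,[0.016,0.001,0],[0,0,0]],[0.6,[0.017,0.001,0],[0,0,0]],[0.6,[0.016,0.002,0],[0,0,0]]]
```

Request:
send_rows:
  commands:
    - [0.6,[0.001,0,0.03],[0,0,0]]
    - [0.6,[0.001,0,0.03],[0,0,0]]
    - [0.6,[0.001,0,0.03],[0,0,0]]
    - [0.6,[0.002,0,0.03],[0,0,0]]
    - [0.6,[0.001,0,0.02],[0,0,0]]
    - [0.6,[0,0,0.005],[0,0,0]]
    - [0.6,[0.006,0,0],[0,0,0]]
    - [0.6,[0.012,0.001,0],[0,0,0]]
    - [0.6,[0.016,0.001,0],[0,0,0]]
    - [0.6,[0.016,0.001,0],[0,0,0]]

```text
clock: 4.68
ee_pos: [0.5129, -0.1264, 0.0073]
tcp_rot: [-3.141, -0.002, -0.001]
contact_force: [-0.7, 0.4, -0.8]
grip_width: 0.0566
```

Request:
send_rows:
  commands:
    - [0.6,[0.016,0.001,0],[0,0,0]]
    - [0.6,[0.016,0.001,0],[0,0,0]]
    - [0.6,[0.016,0.001,0],[0,0,0]]
    - [0.6,[0.016,0.001,0],[0,0,0]]
    - [0.6,[0.017,0.001,0],[0,0,0]]
    - [0.6,[0.016,0.001,0],[0,0,0]]
    - [0.6,[0.017,0.001,0],[0,0,0]]
    - [0.6,[0.016,0.001,0],[0,0,0]]
    - [0.6,[0.017,0.001,0],[0,0,0]]
    - [0.6,[0.016,0.002,0],[0,0,0]]

```text
clock: 5.52
ee_pos: [0.6763, -0.1372, 0.008]
tcp_rot: [3.141, -0.002, 0.0]
contact_force: [-0.1, -0.6, -0.8]
grip_width: 0.0564
```

```bash
python3 - <<'E'
from plan import *
st(); d=get("scene"); crop(d,60,100,420,384,"s3.png"); 
E
```

```text
t 5.52 p [ 0.6763 -0.1372  0.008 ] rpy [ 1.8e+02 -1.0e-01  0.0e+00] F [-0.1 -0.6 -0.8] w 0.0564 q [-0.34  0.77  0.65  1.73 -0.6   0.85 -0.98]
```

View pics/s3.png

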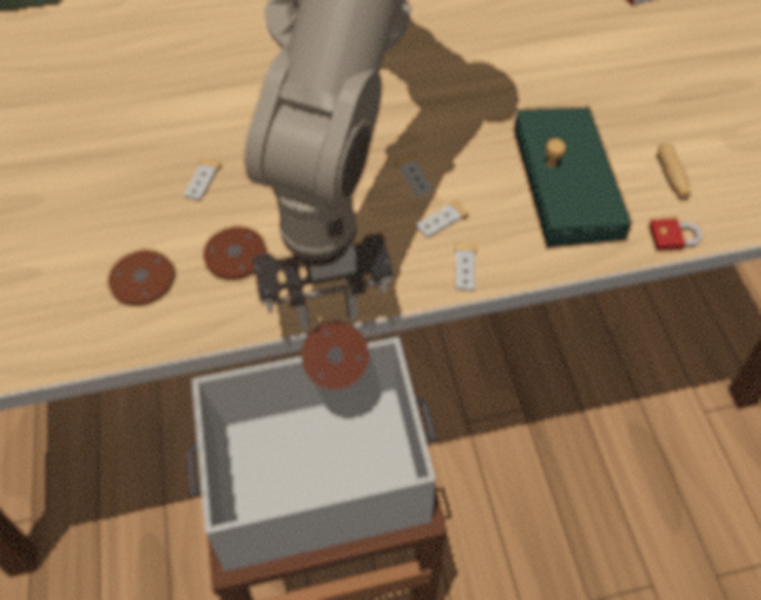

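Request:
send_rows:
  commands:
    - [0.6,[0.015,0,0],[0,0,0]]
    - [0.6,[0.015,0,0],[0,0,0]]
    - [0.6,[0.01,0,0],[0,0,0]]
    - [0.6,[0,0,-0.03],[0,0,0]]
    - [0.6,[-0.01,0.01,-0.035],[0,0,0]]
    - [0.6,[-0.035,0.015,-0.01],[0,0,0]]
    - [0.6,[-0.038,0.015,0],[0,0,0]]
    - [0.6,[-0.038,0.015,0],[0,0,0]]
    - [0.6,[-0.038,0.015,0],[0,0,0]]
    - [0.6,[-0.038,0.015,0],[0,0,0]]

```text
clock: 6.4
ee_pos: [0.5162, -0.2229, 0.0824]
tcp_rot: [3.141, -0.002, -0.0]
contact_force: [0.3, -1.0, -0.0]
grip_width: 0.0564
```

```bash
python3 - <<'E'
from plan import *
st(); from det import detect
d=get("scene"); print(detect(d)["plates"]); crop(d,60,100,420,384,"s4.png"); plan([(.445,-.2535,.06,0),(.448,-.2535,.005,0,3)],.6)
E
```

```text
t 6.4 p [ 0.5162 -0.2229  0.0824] rpy [ 1.8e+02 -1.0e-01 -0.0e+00] F [ 0.3 -1.  -0. ] w 0.0564 q [-0.3   0.5   0.77  2.   -0.47  0.82 -0.83]
[(np.float64(0.3635), np.float64(-0.1208), 0.0965), (np.float64(0.3432), np.float64(-0.2925), 0.0593), (np.float64(0.531), np.float64(-0.2536), 0.0535), (np.float64(0.5476), np.float64(-0.3931), 0.0487)]
[[0.6,[-0.032,0.014,0.011],[0,0,0]],[0.6,[-0.031,0.013,0.011],[0,0,-0.01]],[0.6,[0.001,0,0.018],[0,0,0]],[0.6,[0.001,0,0.019],[0,0,0]],[0.6,[0.001,0,0.018],[0,0,0]],[0.6,[0,0,0],[0,0,0]],[0.6,[0,0,0],[0,0,0]],[0.6,[0,0,0],[0,0,0]],[0.6,[0,0,0],[0,0,0]],[0.6,[0,0,0],[0,0,0]]]
```

View pics/s4.png

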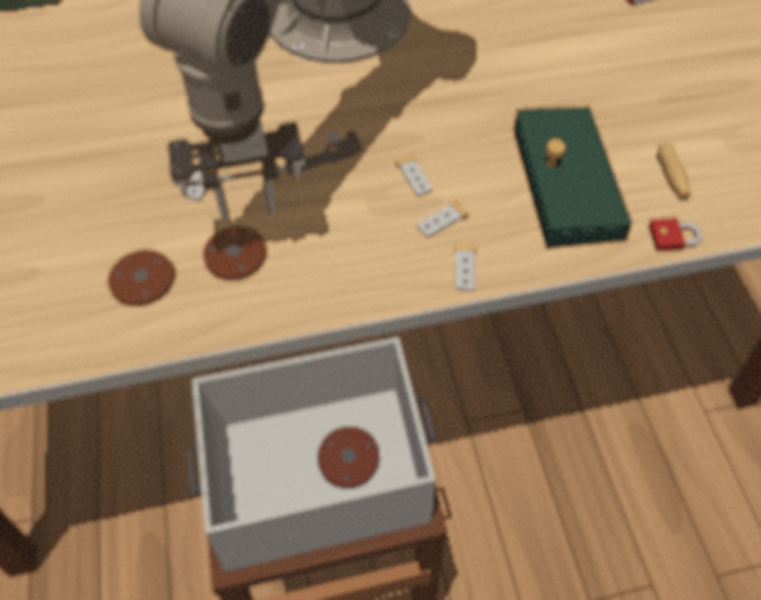

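Request:
send_rows:
  commands:
    - [0.6,[-0.032,0.014,0.011],[0,0,0]]
    - [0.6,[-0.034,0.014,0.011],[0,0,0]]
    - [0.6,[0,0.002,0.018],[0,0,0]]
    - [0.6,[0,0,0.019],[0,0,0]]
    - [0.6,[0,0,0.014],[0,0,0]]
    - [0.6,[0,0,0.004],[0,0,0]]
    - [0.6,[0.006,0,0],[0,0,0]]
    - [0.6,[0.012,0,0],[0,0,0]]
    - [0.6,[0.016,0,0],[0,0,0]]
    - [0.6,[0.016,-0.001,0],[0,0,0]]

```text
clock: 7.28
ee_pos: [0.5035, -0.2519, 0.005]
tcp_rot: [3.141, -0.002, -0.001]
contact_force: [-1.6, 0.1, 0.4]
grip_width: 0.0562
```

Request:
send_rows:
  commands:
    - [0.6,[0.018,-0.001,0],[0,0,0]]
    - [0.6,[0.018,-0.001,0],[0,0,0]]
    - [0.6,[0.018,-0.001,0],[0,0,0]]
    - [0.6,[0.018,-0.001,0],[0,0,0]]
    - [0.6,[0.018,-0.001,0],[0,0,0]]
    - [0.6,[0.018,-0.001,0],[0,0,0]]
    - [0.6,[0.018,-0.001,0],[0,0,0]]
    - [0.6,[0.018,-0.001,0],[0,0,0]]
    - [0.6,[0.016,-0.001,0],[0,0,0]]
    - [0.6,[0.016,-0.001,0],[0,0,0]]

```text
clock: 8.12
ee_pos: [0.6798, -0.2413, 0.0052]
tcp_rot: [3.141, -0.001, 0.0]
contact_force: [0.6, 0.3, -0.4]
grip_width: 0.0561
```

Request:
send_rows:
  commands:
    - [0.6,[0.015,0,0],[0,0,0]]
    - [0.6,[0.015,0,0],[0,0,0]]
    - [0.6,[0,0,0],[0,0,0]]
    - [0.6,[0,0,-0.03],[0,0,0]]
    - [0.6,[-0.02,0.01,-0.035],[0,0,0]]
    - [0.6,[-0.035,0.02,-0.01],[0,0,-0.1]]
    - [0.6,[-0.034,0.02,0],[0,0,-0.1]]
    - [0.6,[-0.034,0.02,0],[0,0,-0.1]]
    - [0.6,[-0.034,0.02,0],[0,0,-0.1]]
    - [0.6,[-0.034,0.02,0],[0,0,-0.1]]

```text
clock: 8.95
ee_pos: [0.54, -0.3827, 0.0802]
tcp_rot: [3.14, -0.001, 0.505]
contact_force: [0.4, -0.3, 0.3]
grip_width: 0.0567
```

```bash
python3 - <<'E'
from plan import *
st(); from det import detect
d=get("scene"); print(detect(d)["plates"]); crop(d,60,100,420,384,"s5.png")
E
```

```text
t 8.95 p [ 0.54   -0.3827  0.0802] rpy [179.9  -0.   28.9] F [ 0.4 -0.3  0.3] w 0.0567 q [ 0.1   0.6   0.59  1.77 -0.42  0.9  -0.19]
[(np.float64(0.3521), np.float64(-0.3556), 0.0523), (np.float64(0.5449), np.float64(-0.3925), 0.0538)]
```

View pics/s5.png

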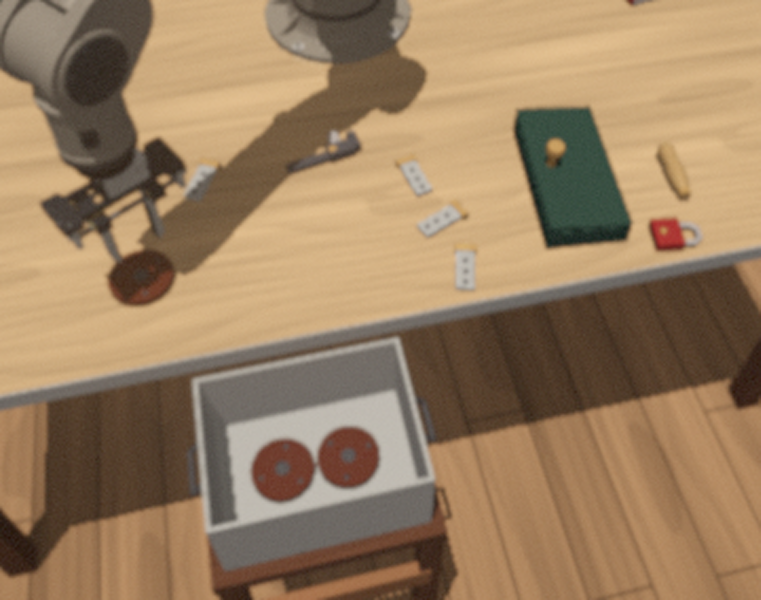

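```bash
python3 - <<'E'
from plan import *
c,s=math.cos(math.radians(44)),math.sin(math.radians(44)); P=np.array([.542,-.392]); f=lambda d:tuple(P+d*np.array([c,s]))
plan([(*f(-.09),.08,44),(*f(-.088),.005,44,4),(*f(-.088),.005,44,1),(*f(-.08),.005,44,1),(*f(.22),.005,44,18)],.6)
E
```

```text
[[0.6,[-0.027,0.009,0],[0,0,-0.09]],[0.6,[-0.027,0.007,0.001],[0,0,-0.09]],[0.6,[-0.028,0.005,0],[0,0,-0.08]],[0.6,[0.001,0,0.019],[0,0,0]],[0.6,[0.001,0,0.019],[0,0,0]],[0.6,[0,0,0.019],[0,0,0]],[0.6,[0.001,-0.001,0.018],[0,0,0]],[0.6,[0,0,0],[0,0,0]],[0.6,[0.008,0,0],[0,0,0]],[0.6,[0.017,0,0],[0,0,0]]]
[[0.6,[0.017,0,0],[0,0,0]],[0.6,[0.017,0,0],[0,0,0]],[0.6,[0.017,0,0],[0,0,0]],[0.6,[0.017,0,0],[0,0,0]],[0.6,[0.017,0,0],[0,0,0]],[0.6,[0.016,0,0],[0,0,0]],[0.6,[0.017,0,0],[0,0,0]],[0.6,[0.016,0,0],[0,0,0]],[0.6,[0.017,0,0],[0,0,0]],[0.6,[0.016,0,0],[0,0,0]]]
[[0.6,[0.017,0,0],[0,0,0]],[0.6,[0.016,0,0],[0,0,0]],[0.6,[0.017,0,0],[0,0,0]],[0.6,[0.016,0,0],[0,0,0]],[0.6,[0.017,0,0],[0,0,0]],[0.6,[0.016,0,0],[0,0,0]],[0.6,[0.017,0,-0.001],[0,0,0]],[0.6,[0,0,0],[0,0,0]],[0.6,[0,0,0],[0,0,0]],[0.6,[0,0,0],[0,0,0]]]
```

Request:
send_rows:
  commands:
    - [0.6,[-0.027,0.009,0],[0,0,-0.09]]
    - [0.6,[-0.027,0.007,0.001],[0,0,-0.09]]
    - [0.6,[-0.028,0.005,0],[0,0,-0.08]]
    - [0.6,[0.001,0,0.019],[0,0,0]]
    - [0.6,[0.001,0,0.019],[0,0,0]]
    - [0.6,[0,0,0.019],[0,0,0]]
    - [0.6,[0.001,-0.001,0.018],[0,0,0]]
    - [0.6,[0,0,0],[0,0,0]]
    - [0.6,[0.008,0,0],[0,0,0]]
    - [0.6,[0.017,0,0],[0,0,0]]

```text
clock: 9.83
ee_pos: [0.5032, -0.4269, 0.0037]
tcp_rot: [3.141, 0.001, 0.756]
contact_force: [-0.1, 0.6, 0.2]
grip_width: 0.0564
```

Request:
send_rows:
  commands:
    - [0.6,[0.017,0,0],[0,0,0]]
    - [0.6,[0.017,0,0],[0,0,0]]
    - [0.6,[0.017,0,0],[0,0,0]]
    - [0.6,[0.017,0,0],[0,0,0]]
    - [0.6,[0.017,0,0],[0,0,0]]
    - [0.6,[0.016,0,0],[0,0,0]]
    - [0.6,[0.017,0,0],[0,0,0]]
    - [0.6,[0.016,0,0],[0,0,0]]
    - [0.6,[0.015,0,0],[0,0,0]]
    - [0.6,[0.01,0,0],[0,0,0]]

```text
clock: 10.67
ee_pos: [0.6208, -0.3141, 0.0024]
tcp_rot: [-3.141, -0.0, 0.76]
contact_force: [-1.5, -2.4, 3.4]
grip_width: 0.0562
```

```bash
python3 - <<'E'
from plan import *
st(); 
d=get("scene");crop(d,60,100,420,384,"s6.png")
E
```

```text
t 10.67 p [ 0.6208 -0.3141  0.0024] rpy [-180.    -0.    43.5] F [-1.5 -2.4  3.4] w 0.0562 q [ 0.05  0.73  0.48  1.71 -0.44  0.81 -0.08]
```

View pics/s6.png

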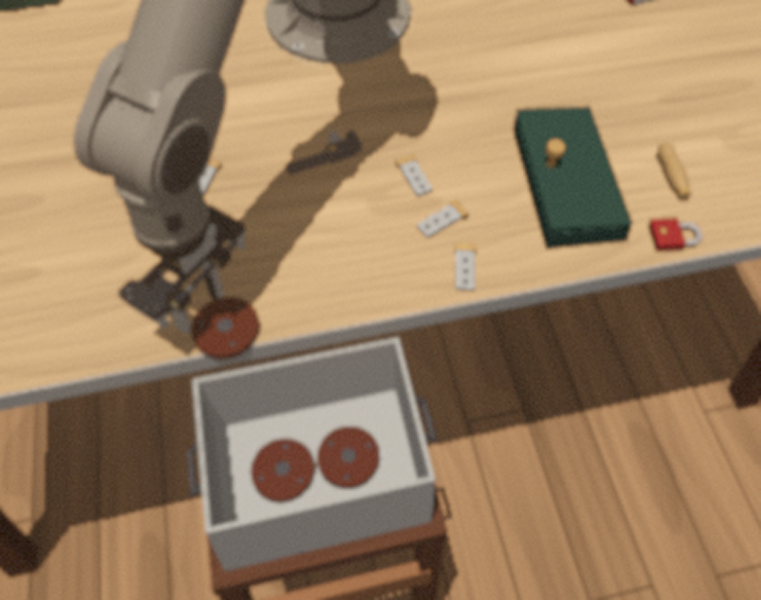

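Request:
send_rows:
  commands:
    - [0.6,[0.01,-0.003,-0.003],[0,0,0]]
    - [0.6,[0.015,-0.005,0],[0,0,0]]
    - [0.6,[0.015,-0.003,0],[0,0,0]]
    - [0.6,[0.016,0,0],[0,0,0]]
    - [0.6,[0.016,0,0],[0,0,0]]
    - [0.6,[0.016,0,0],[0,0,0]]
    - [0.6,[0.01,0,0],[0,0,0]]
    - [0.6,[0,0,0],[0,0,0]]
    - [0.6,[0,0,-0.03],[0,0,0]]
    - [0.6,[0,0,-0.035],[0,0,0]]

```text
clock: 11.55
ee_pos: [0.6807, -0.2403, 0.0685]
tcp_rot: [-3.138, 0.003, 0.759]
contact_force: [1.3, 1.0, -0.2]
grip_width: 0.0564
```

```bash
python3 - <<'E'
from plan import *
st(); 
d=get("scene");crop(d,60,100,420,384,"s7.png")
E
```

```text
t 11.55 p [ 0.6807 -0.2403  0.0685] rpy [-179.8    0.2   43.5] F [ 1.3  1.  -0.2] w 0.0564 q [-0.1   0.69  0.53  1.61 -0.4   0.95 -0.25]
```

View pics/s7.png

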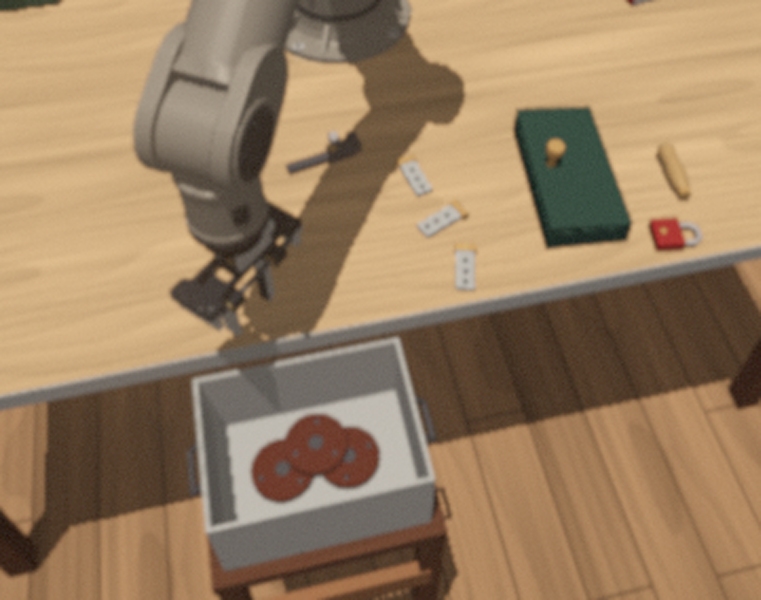

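```bash
python3 - <<'E'
from plan import *
plan([(.62,-.1,.15,60),(.497,.258,.15,84),(.497,.258,.075,84,3),(.497,.258,.064,84,2)],.6)
E
```

```text
[[0.6,[0.01,-0.029,-0.015],[0,0,-0.06]],[0.6,[0.012,-0.029,-0.015],[0,0,-0.06]],[0.6,[0.014,-0.028,-0.014],[0,0,-0.06]],[0.6,[0.015,-0.027,-0.015],[0,0,-0.05]],[0.6,[0.017,-0.027,-0.014],[0.01,0,-0.06]],[0.6,[0.025,-0.029,0],[0,0,-0.04]],[0.6,[0.026,-0.027,0],[0,0,-0.04]],[0.6,[0.027,-0.026,0],[0,0,-0.04]],[0.6,[0.028,-0.025,0],[0,0,-0.04]],[0.6,[0.029,-0.024,0],[0,0,-0.04]]]
[[0.6,[0.03,-0.023,0],[0,0,-0.04]],[0.6,[0.031,-0.022,0],[0,0,-0.04]],[0.6,[0.032,-0.021,0.001],[0,0,-0.05]],[0.6,[0.033,-0.019,0],[0,0,-0.04]],[0.6,[0.033,-0.018,0.001],[0,0,-0.05]],[0.6,[0,0,0.025],[0,0,0]],[0.6,[0,0,0.025],[0,0,0]],[0.6,[0,0,0.025],[0,0,0]],[0.6,[0,0,0.005],[0,0,0]],[0.6,[0,0.001,0.006],[0,0,0]]]
```

Request:
send_rows:
  commands:
    - [0.6,[0.01,-0.029,-0.015],[0,0,-0.06]]
    - [0.6,[0.012,-0.029,-0.015],[0,0,-0.06]]
    - [0.6,[0.014,-0.028,-0.014],[0,0,-0.06]]
    - [0.6,[0.015,-0.027,-0.015],[0,0,-0.05]]
    - [0.6,[0.017,-0.027,-0.014],[0.01,0,-0.06]]
    - [0.6,[0.025,-0.029,0],[0,0,-0.04]]
    - [0.6,[0.026,-0.027,0],[0,0,-0.04]]
    - [0.6,[0.027,-0.026,0],[0,0,-0.04]]
    - [0.6,[0.028,-0.025,0],[0,0,-0.04]]
    - [0.6,[0.029,-0.024,0],[0,0,-0.04]]

```text
clock: 12.43
ee_pos: [0.5567, 0.081, 0.1452]
tcp_rot: [-3.132, -0.003, 1.25]
contact_force: [1.0, 0.0, -0.0]
grip_width: 0.0566
```

Request:
send_rows:
  commands:
    - [0.6,[0.03,-0.023,0],[0,0,-0.04]]
    - [0.6,[0.031,-0.022,0],[0,0,-0.04]]
    - [0.6,[0.032,-0.021,0.001],[0,0,-0.05]]
    - [0.6,[0.033,-0.019,0],[0,0,-0.04]]
    - [0.6,[0.033,-0.018,0.001],[0,0,-0.05]]
    - [0.6,[0,0,0],[0,0,0]]
    - [0.6,[0,0,0],[0,0,0]]
    - [0.6,[0,0,0],[0,0,0]]
    - [0.6,[0,0,0],[0,0,0]]
    - [0.6,[0,0,0],[0,0,0]]

```text
clock: 13.27
ee_pos: [0.4954, 0.2577, 0.1445]
tcp_rot: [-3.133, -0.004, 1.466]
contact_force: [-0.9, -1.1, -0.1]
grip_width: 0.0566
```

```bash
python3 - <<'E'
from plan import *
st(); 
d=get("scene");crop(d,250,110,400,230,"s8.png"); plan([(.497,.258,.064,84,5)],.6)
E
```

```text
t 13.27 p [0.4954 0.2577 0.1445] rpy [-179.5   -0.2   84. ] F [-0.9 -1.1 -0.1] w 0.0566 q [-0.86  0.31  0.33  1.94 -0.14  0.91 -0.57]
[[0.6,[0,0,0.016],[0,0,0]],[0.6,[0,0.001,0.016],[0,0,0]],[0.6,[0,0,0.016],[0,0,0]],[0.6,[0,0.001,0.016],[0,0,0]],[0.6,[0,0,0.016],[-0.01,0,0]],[0.6,[0,0,0],[0,0,0]],[0.6,[0,0,0],[0,0,0]],[0.6,[0,0,0],[0,0,0]],[0.6,[0,0,0],[0,0,0]],[0.6,[0,0,0],[0,0,0]]]
```

View pics/s8.png

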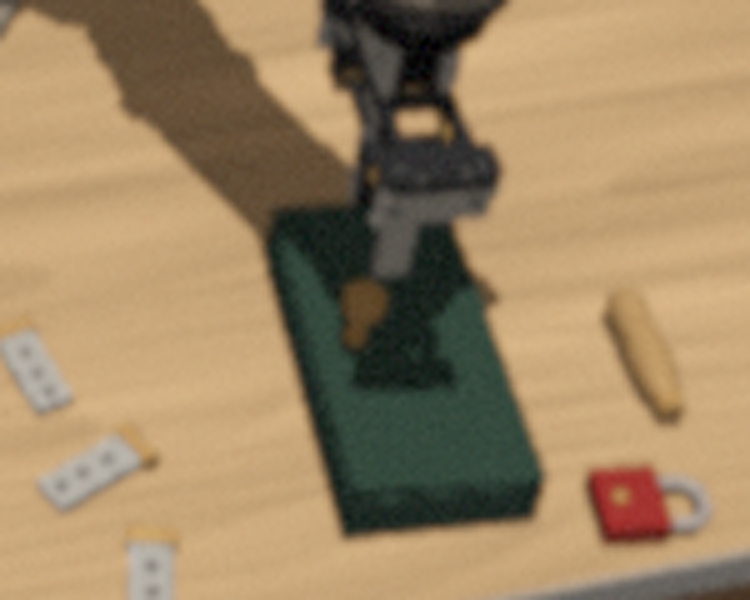

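```bash
python3 - <<'E'
from plan import *
d=get("scene"); print((w2p(d,[(.497,.258,.081),(.496,.2555,.081),(.530,.258,.1445),(.495,.258,.1445)])-[250,110])*5)
E
```

```text
[[358.51745315 301.93376599]
 [354.45061565 301.45605304]
 [390.08749846 272.01369528]
 [371.44580689 232.98118656]]
```

Request:
send_rows:
  commands:
    - [0.6,[0.001,0,0.016],[0,0,0]]
    - [0.6,[0,-0.001,0.016],[0,0,0]]
    - [0.6,[0,-0.001,0.016],[0,0,0]]
    - [0.6,[0,0,0.016],[0,0,0]]
    - [0.6,[0,0,0.016],[-0.01,0,0]]
    - [0.6,[0,0,0],[0,0,0]]
    - [0,[0,0,0],[0,0,0]]
    - [0,[0,0,0],[0,0,0]]
    - [0,[0,0,0],[0,0,0]]
    - [0,[0,0,0],[0,0,0]]
  squeeze: 20

```text
clock: 14.2
ee_pos: [0.4964, 0.2611, 0.0664]
tcp_rot: [3.134, -0.008, 1.468]
contact_force: [29.6, -3.1, -3.8]
grip_width: 0.0336
```

```bash
python3 - <<'E'
from plan import *
st(); 
a=math.radians(-6.1); ex=np.array([-math.sin(a),math.cos(a)])
o=status.get_obs(); p=np.array(o["ee_pos"])
l0=.03
k=lambda l:np.array([-100*math.cos(l)+41*math.sin(l),41*math.cos(l)+100*math.sin(l)])/1000
wps=[]
for l in np.linspace(l0,1.6,21)[1:]:
    d=k(l)-k(l0); wps.append((*(p[:2]+ex*d[0]),p[2]+d[1],84,1))
plan(wps,0)
E
```

```text
t 14.2 p [0.4964 0.2611 0.0664] rpy [179.5  -0.4  84.1] F [29.6 -3.1 -3.8] w 0.0336 q [-0.84  0.42  0.3   2.01 -0.18  0.73 -0.54]
[[0,[0.004,0,-0.008],[0.01,-0.01,0]],[0,[0.004,0,-0.007],[0,0,0]],[0,[0.005,0,-0.007],[0,0,0]],[0,[0.005,0,-0.006],[0,0,0]],[0,[0.006,0,-0.006],[0,0,0]],[0,[0.007,0,-0.006],[0,0,0]],[0,[0.006,0,-0.005],[0,0,0]],[0,[0.008,0,-0.005],[0,0,0]],[0,[0.007,0,-0.004],[0,0,0]],[0,[0.008,0,-0.003],[0,0,0]]]
[[0,[0.008,0,-0.003],[0,0,0]],[0,[0.008,0,-0.002],[0,0,0]],[0,[0.009,0,-0.001],[0,0,0]],[0,[0.008,0,-0.001],[0,0,0]],[0,[0.008,0,0],[0,0,0]],[0,[0.009,0,0],[0,0,0]],[0,[0.008,0,0.001],[0,0,0]],[0,[0.009,0,0.002],[0,0,0]],[0,[0.008,0,0.003],[0,0,0]],[0,[0.008,0,0.003],[0,0,0]]]
```

Request:
send_rows:
  commands:
    - [0,[0,0.003,0],[0,0,0]]
    - [0,[0,0,0],[0,0,0]]
    - [0,[0,0,0],[0,0,0]]
    - [0,[0,0,0],[0,0,0]]
    - [0,[0,0,0],[0,0,0]]
    - [0,[0,0,0],[0,0,0]]
    - [0,[0,0,0],[0,0,0]]
    - [0,[0,0,0],[0,0,0]]
    - [0,[0,0,0],[0,0,0]]
    - [0,[0,0,0],[0,0,0]]

```text
clock: 15.03
ee_pos: [0.4995, 0.2608, 0.0666]
tcp_rot: [3.133, -0.008, 1.467]
contact_force: [16.9, -1.2, -3.2]
grip_width: 0.0273
```

Request:
send_rows:
  commands:
    - [0,[0,0.003,0],[0,0,0]]
    - [0,[0,0,0],[0,0,0]]
    - [0,[0.004,0,-0.008],[0,0,0]]
    - [0,[0.004,0,-0.007],[0,0,0]]
    - [0,[0.005,0,-0.007],[0,0,0]]
    - [0,[0.005,0,-0.006],[0,0,0]]
    - [0,[0,0,0],[0,0,0]]
    - [0,[0,0,0],[0,0,0]]
    - [0,[0,0,0],[0,0,0]]
    - [0,[0,0,0],[0,0,0]]

```text
clock: 15.87
ee_pos: [0.5015, 0.2786, 0.0935]
tcp_rot: [3.138, -0.006, 1.469]
contact_force: [8.6, 2.9, -2.2]
grip_width: 0.0269
```

```bash
python3 - <<'E'
from plan import *
st(); 
d=get("scene");crop(d,250,110,400,230,"s9.png")
E
```

```text
t 15.87 p [0.5015 0.2786 0.0935] rpy [179.8  -0.4  84.2] F [ 8.6  2.9 -2.2] w 0.0269 q [-0.86  0.4   0.31  1.96 -0.17  0.8  -0.57]
```

View pics/s9.png

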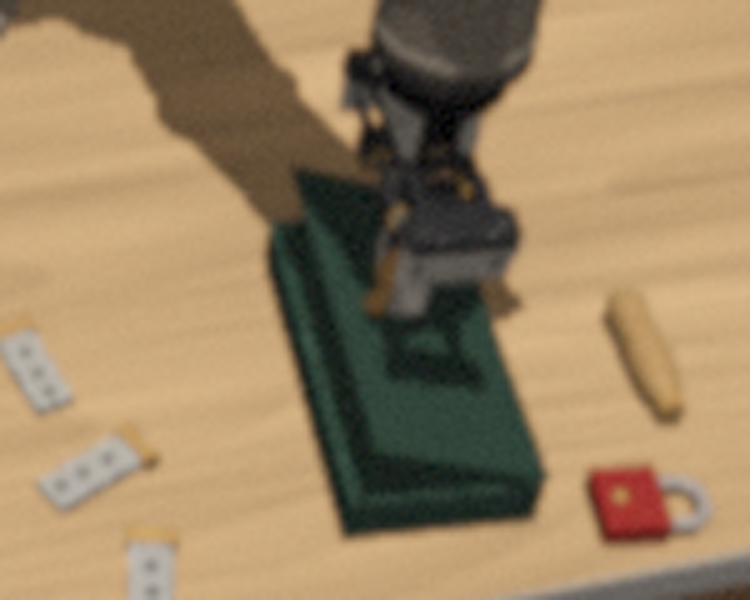

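Request:
send_rows:
  commands:
    - [0,[0.006,0.001,-0.006],[0,0,0]]
    - [0,[0.007,0.001,-0.006],[0,0,0]]
    - [0,[0.006,0,-0.005],[0,0,0]]
    - [0,[0.008,0,-0.005],[0,0,0]]
    - [0,[0.007,0,-0.004],[0,0,0]]
    - [0,[0.008,0,-0.003],[0,0,0]]
    - [0,[0.008,0,-0.003],[0,0,0]]
    - [0,[0.008,0,-0.002],[0,0,0]]
    - [0,[0,0,0],[0,0,0]]
    - [0,[0,0,0],[0,0,0]]

```text
clock: 16.75
ee_pos: [0.5075, 0.3362, 0.1268]
tcp_rot: [3.141, -0.005, 1.47]
contact_force: [-6.2, 0.4, -0.1]
grip_width: 0.0271
```

Request:
send_rows:
  commands:
    - [0,[0.009,0,-0.001],[0,0,0]]
    - [0,[0.008,0,-0.001],[0,0,0]]
    - [0,[0.008,0,0],[0,0,0]]
    - [0,[0.009,0,0],[0,0,0]]
    - [0,[0.008,0,0.001],[0,0,0]]
    - [0,[0.009,0,0.002],[0,0,0]]
    - [0,[0.008,0,0.003],[0,0,0]]
    - [0,[0.008,0,0.003],[0,0,0]]
    - [0,[0.007,0,0.004],[0,0,0]]
    - [0,[0.007,0,0.004],[0,0,0]]

```text
clock: 17.58
ee_pos: [0.5158, 0.4162, 0.1119]
tcp_rot: [3.141, -0.004, 1.469]
contact_force: [-5.7, -1.9, -0.9]
grip_width: 0.0268
```

```bash
python3 - <<'E'
from plan import *
st(); 
d=get("scene");crop(d,250,80,410,230,"s10.png")
E
```

```text
t 17.58 p [0.5158 0.4162 0.1119] rpy [180.   -0.2  84.2] F [-5.7 -1.9 -0.9] w 0.0268 q [-0.98  0.51  0.29  1.73 -0.18  0.92 -0.73]
```

View pics/s10.png

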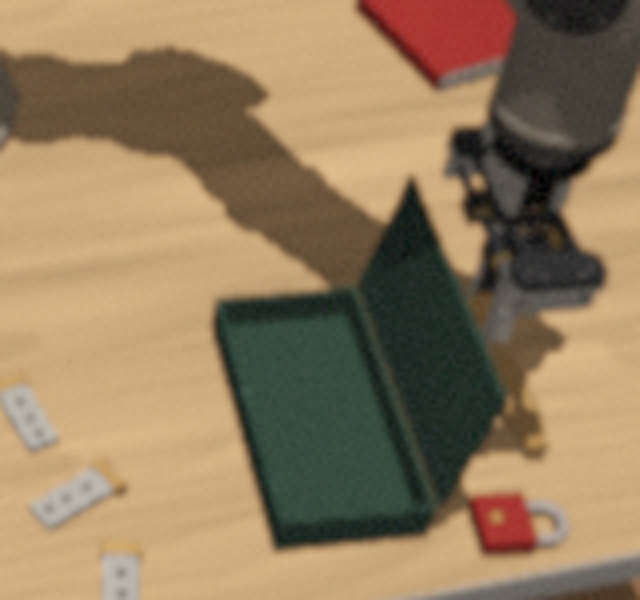

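Request:
send_rows:
  commands:
    - [0.55,[0,0,0],[0,0,0]]
    - [0.55,[0,0,0],[0,0,0]]
    - [0.55,[0,0,0],[0,0,0]]
    - [0.55,[0,0,0],[0,0,0]]
    - [0.55,[0,0,-0.02],[0,0,0]]
    - [0.55,[0,0,-0.03],[0,0,0]]
    - [0.55,[0,0,-0.04],[0,0,0]]
    - [0.55,[0,0,-0.04],[0,0,0]]
    - [0.55,[0,0,-0.03],[0,0,0]]
    - [0.55,[0,0,0],[0,0,0]]

```text
clock: 18.47
ee_pos: [0.5183, 0.4162, 0.2796]
tcp_rot: [3.135, -0.012, 1.468]
contact_force: [0.8, 0.1, -0.2]
grip_width: 0.0517
```

```bash
python3 - <<'E'
from plan import *
st(); 
plan([(.36,.10,.27,100)],.55)
E
```

```text
t 18.47 p [0.5183 0.4162 0.2796] rpy [179.6  -0.7  84.1] F [ 0.8  0.1 -0.2] w 0.0517 q [-1.02  0.36  0.33  1.57 -0.12  1.22 -0.77]
[[0.55,[-0.033,-0.013,0],[0,0,-0.03]],[0.55,[-0.033,-0.013,0.001],[0,0,-0.03]],[0.55,[-0.032,-0.014,0],[0,0,-0.03]],[0.55,[-0.032,-0.015,0.001],[0,0,-0.03]],[0.55,[-0.031,-0.017,0],[0,0,-0.03]],[0.55,[-0.031,-0.017,0.001],[0,0,-0.03]],[0.55,[-0.03,-0.018,0],[0,0,-0.02]],[0.55,[-0.03,-0.019,0.001],[0,0,-0.03]],[0.55,[-0.03,-0.02,0],[0,0,-0.02]],[0.55,[-0.029,-0.021,0.001],[0.01,-0.01,-0.03]]]
```

```bash
python3 - <<'E'
from plan import *
plan([(.47,-.03,.27,120)],.55,v=.041)
E
```

```text
[[0.55,[-0.041,0,0],[0,0,-0.06]],[0.55,[-0.041,-0.003,0],[0,0,-0.06]],[0.55,[-0.04,-0.005,0],[0,0,-0.06]],[0.55,[-0.04,-0.007,0.001],[0,0,-0.06]],[0.55,[-0.04,-0.01,0],[0,0,-0.06]],[0.55,[-0.039,-0.012,0.001],[0,0,-0.05]],[0.55,[-0.038,-0.014,0],[0,0,-0.06]],[0.55,[-0.037,-0.017,0.001],[0,0,-0.05]],[0.55,[-0.037,-0.018,0],[0,0,-0.06]],[0.55,[-0.035,-0.021,0.001],[0.01,0,-0.05]]]
[[0.55,[-0.034,-0.022,0],[0,-0.01,-0.06]],[0.55,[0,0,0],[0,0,0]],[0.55,[0,0,0],[0,0,0]],[0.55,[0,0,0],[0,0,0]],[0.55,[0,0,0],[0,0,0]],[0.55,[0,0,0],[0,0,0]],[0.55,[0,0,0],[0,0,0]],[0.55,[0,0,0],[0,0,0]],[0.55,[0,0,0],[0,0,0]],[0.55,[0,0,0],[0,0,0]]]
```

Request:
send_rows:
  commands:
    - [0.55,[-0.041,0,0],[0,0,-0.06]]
    - [0.55,[-0.041,-0.003,0],[0,0,-0.06]]
    - [0.55,[-0.04,-0.005,0],[0,0,-0.06]]
    - [0.55,[-0.04,-0.007,0.001],[0,0,-0.06]]
    - [0.55,[-0.04,-0.01,0],[0,0,-0.06]]
    - [0.55,[-0.039,-0.012,0.001],[0,0,-0.05]]
    - [0.55,[-0.038,-0.014,0],[0,0,-0.06]]
    - [0.55,[-0.037,-0.017,0.001],[0,0,-0.05]]
    - [0.55,[-0.037,-0.018,0],[0,0,-0.06]]
    - [0.55,[-0.035,-0.021,0.001],[0.01,-0.01,-0.05]]

```text
clock: 19.3
ee_pos: [0.4716, 0.0067, 0.2668]
tcp_rot: [-3.136, 0.006, 2.041]
contact_force: [-0.5, -1.5, 0.5]
grip_width: 0.052
```

```bash
python3 det.py; python3 - <<'E'
from plan import *
st(); d=get("scene");crop(d,230,110,410,245,"s11.png"); d=get("top");crop(d,80,130,280,280,"t11.png")
E
```

```text
top
 P (np.float64(0.373), np.float64(0.0823), 0.0711)
 P (np.float64(0.322), np.float64(0.1256), 0.0292)
 H [ 0.5059 -0.0649] [ 0.5059 -0.0649] 0 -160.9 0.0 [0.202 0.394]
 H [0.5269 0.0875] [0.5269 0.0875] 0 -161.3 0.0 [0.018 0.032]
 H [ 0.3744 -0.2926] [ 0.3744 -0.2926] 0 152.0 0.0 [0.031 0.068]
scene
 H [ 0.3812 -0.294 ] [ 0.3812 -0.294 ] 0 153.8 0.0 [0.033 0.071]
 H [0.5422 0.0621] [0.5422 0.0621] 0 113.6 0.0 [0.034 0.07 ]
 H [0.6405 0.0769] [0.6405 0.0769] 0 165.6 0.0 [0.031 0.072]
t 19.4 p [0.4714 0.0033 0.2669] rpy [-179.6    0.4  116.5] F [ 0.3  0.8 -0.4] w 0.0517 q [-0.62  0.01  0.49  1.99  0.    1.14  0.32]
```

View pics/s11.png

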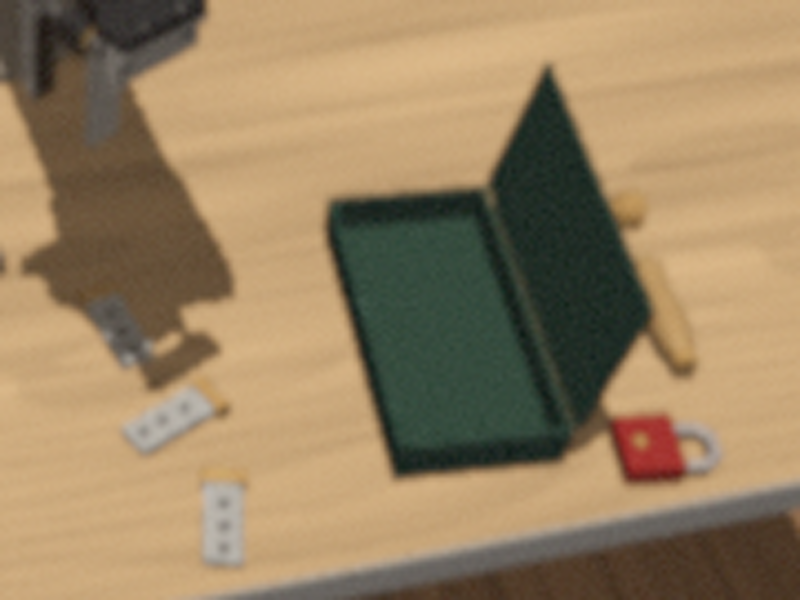

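View pics/t11.png

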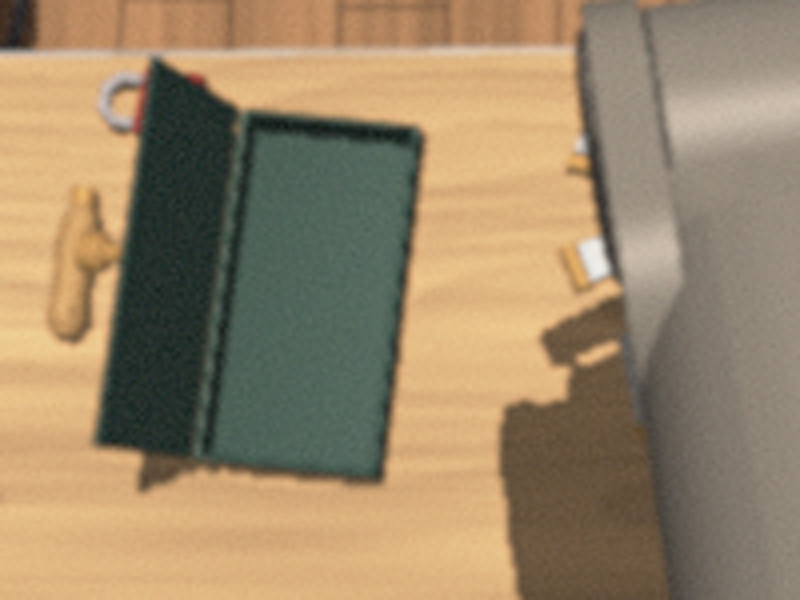

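```bash
python3 - <<'E'
from h import *
d=get("top"); q=np.array([(421,130),(381,479),(244,112),(205,462)])/4+[80,130]-.4; print(p2w(d,q,.04).round(4))
d=get("scene"); q=np.array([(332,203),(485,192),(400,447),(567,437)])/4.444+[230,110]-.4; print(p2w(d,q,.04).round(4))
E
```

```text
[[0.6168 0.2111 0.04  ]
 [0.3674 0.2348 0.04  ]
 [0.631  0.3396 0.04  ]
 [0.3797 0.3584 0.04  ]]
[[0.3803 0.2396 0.04  ]
 [0.3955 0.3641 0.04  ]
 [0.6241 0.2124 0.04  ]
 [0.6423 0.3333 0.04  ]]
```

```bash
python3 - <<'E'
from plan import *
plan([(.536,.0696,.08,113.4),(.536,.0696,.003,113.4,4),(.536,.0696,.003,113.4,1)],.55)
E
```

```text
[[0.55,[0.004,0.014,0.031],[0,0,0.01]],[0.55,[0.004,0.014,0.031],[0,0,0.01]],[0.55,[0.005,0.014,0.031],[0,0,0.01]],[0.55,[0.005,0.014,0.031],[0,0,0.01]],[0.55,[0.005,0.014,0.031],[0,0,0.01]],[0.55,[0.005,0.014,0.031],[-0.01,0.01,0.01]],[0.55,[0,0,0.019],[0,0,0]],[0.55,[0,0,0.019],[0,0,0]],[0.55,[0,0,0.019],[0,0,0]],[0.55,[-0.001,0,0.02],[0,0,0]]]
[[0.55,[0,0,0],[0,0,0]],[0.55,[0,0,0],[0,0,0]],[0.55,[0,0,0],[0,0,0]],[0.55,[0,0,0],[0,0,0]],[0.55,[0,0,0],[0,0,0]],[0.55,[0,0,0],[0,0,0]],[0.55,[0,0,0],[0,0,0]],[0.55,[0,0,0],[0,0,0]],[0.55,[0,0,0],[0,0,0]],[0.55,[0,0,0],[0,0,0]]]
```

Request:
send_rows:
  commands:
    - [0.55,[0.004,0.014,0.031],[0,0,0.01]]
    - [0.55,[0.004,0.014,0.031],[0,0,0.01]]
    - [0.55,[0.005,0.014,0.031],[0,0,0.01]]
    - [0.55,[0.005,0.014,0.031],[0,0,0.01]]
    - [0.55,[0.005,0.014,0.031],[0,0,0.01]]
    - [0.55,[0.005,0.014,0.031],[-0.01,0.01,0.01]]
    - [0.55,[0,0,0.019],[0,0,0]]
    - [0.55,[0,0,0.019],[0,0,0]]
    - [0.55,[0,0,0.01],[0,0,0]]
    - [0.55,[0,0,0],[0,0,0]]
  squeeze: 35

```text
clock: 20.43
ee_pos: [0.5343, 0.0698, 0.0295]
tcp_rot: [-3.141, -0.003, 1.98]
contact_force: [-2.1, 0.7, -0.3]
grip_width: 0.0519
```

```bash
python3 - <<'E'
from plan import *
st(); d=get("scene");crop(d,230,150,350,240,"s12.png");plan([(.536,.0696,.003,113.4,3)],.55)
E
```

```text
t 20.43 p [0.5343 0.0698 0.0295] rpy [-180.    -0.2  113.4] F [-2.1  0.7 -0.3] w 0.0519 q [-0.55  0.46  0.38  2.07 -0.28  0.66  0.42]
[[0.55,[0,0,0.009],[0,0,0]],[0.55,[0,0,0.009],[0,0,0]],[0.55,[-0.001,0.001,0.01],[0,0,0]],[0.55,[0,0,0],[0,0,0]],[0.55,[0,0,0],[0,0,0]],[0.55,[0,0,0],[0,0,0]],[0.55,[0,0,0],[0,0,0]],[0.55,[0,0,0],[0,0,0]],[0.55,[0,0,0],[0,0,0]],[0.55,[0,0,0],[0,0,0]]]
```

View pics/s12.png

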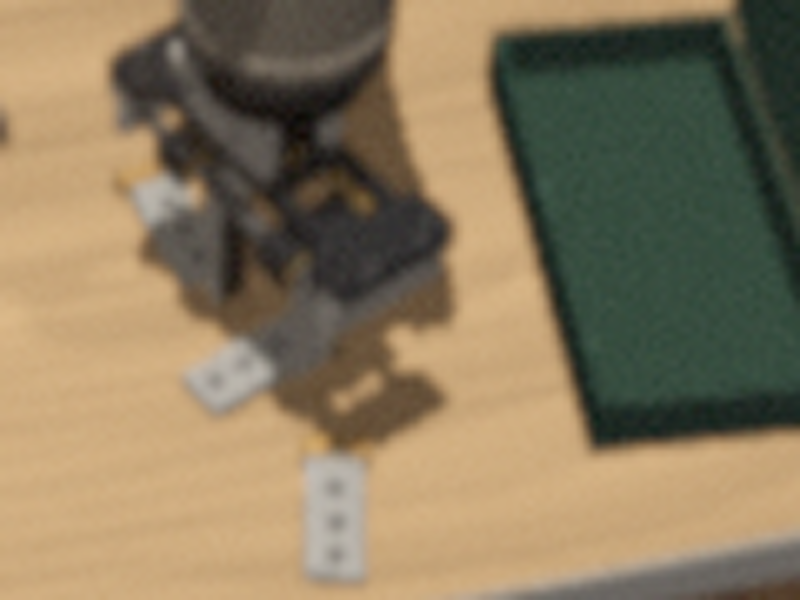

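Request:
send_rows:
  commands:
    - [0.55,[0,0,0.009],[0,0,0]]
    - [0.55,[0,0,0.009],[0,0,0]]
    - [0.55,[-0.001,0.001,0.009],[0,0,0]]
    - [0.55,[0,0,0],[0,0,0]]
    - [0,[0,0,0],[0,0,0]]
    - [0,[0,0,0],[0,0,0]]
    - [0,[0,0,0],[0,0,0]]
    - [0,[0,0,0],[0,0,0]]
    - [0,[0,0,0],[0,0,0]]
    - [0,[0,0,0],[0,0,0]]

```text
clock: 21.32
ee_pos: [0.5372, 0.0687, 0.0049]
tcp_rot: [3.138, -0.003, 1.979]
contact_force: [-0.7, -0.6, 3.9]
grip_width: 0.0272
```

```bash
cat > box.py <<'E'
import numpy as np, math
C=np.array([.503,.289]); a=math.radians(-6.1)
U=np.array([math.cos(a),math.sin(a)]); EX=np.array([-math.sin(a),math.cos(a)])
slot=lambda s,e=0: tuple(C+s*U+e*EX)
YAW=83.9
E
python3 - <<'E'
from plan import *; from box import *
st(); x,y=slot(.028)
plan([(.536,.0696,.075,113.4,3),(.536,.11,.075,100),(x,y,.075,YAW),(x,y,.03,YAW,3)],0)
E
```

```text
t 21.32 p [0.5372 0.0687 0.0049] rpy [179.8  -0.2 113.4] F [-0.7 -0.6  3.9] w 0.0272 q [-0.53  0.51  0.36  2.07 -0.31  0.61  0.45]
[[0,[0,0,-0.023],[0,0,0]],[0,[0.001,0,-0.024],[0,0,0]],[0,[0,0,-0.023],[0,0,0]],[0,[0.019,0.008,0],[0,0,0.12]],[0,[0.019,0.005,0],[0,0,0.11]],[0,[0.035,0.005,0],[0,0,0.06]],[0,[0.035,0.003,0],[0,0,0.06]],[0,[0.035,0.001,0],[0,0,0.05]],[0,[0.035,-0.001,0],[0,0,0.06]],[0,[0.036,-0.002,0.001],[0,0,0.05]]]
[[0,[0,0,0.015],[0,0,0]],[0,[0,0,0.015],[0,0,0]],[0,[0,0,0.015],[0,0,0]],[0,[0,0,0],[0,0,0]],[0,[0,0,0],[0,0,0]],[0,[0,0,0],[0,0,0]],[0,[0,0,0],[0,0,0]],[0,[0,0,0],[0,0,0]],[0,[0,0,0],[0,0,0]],[0,[0,0,0],[0,0,0]]]
```

Request:
send_rows:
  commands:
    - [0,[0,0,-0.023],[0,0,0]]
    - [0,[0.001,0,-0.024],[0,0,0]]
    - [0,[0,0,-0.026],[0,0,0]]
    - [0,[0.019,0.008,0],[0,0,0.12]]
    - [0,[0.019,0.005,0],[0,0,0.11]]
    - [0,[0.035,0.005,0],[0,0,0.06]]
    - [0,[0.035,0.003,0],[0,0,0.06]]
    - [0,[0.035,0.001,0],[0,0,0.05]]
    - [0,[0.035,-0.001,0],[0,0,0.06]]
    - [0,[0.036,-0.002,0.001],[0,0,0.05]]

```text
clock: 22.15
ee_pos: [0.5303, 0.2878, 0.0776]
tcp_rot: [3.14, -0.004, 1.466]
contact_force: [1.1, -0.3, -1.8]
grip_width: 0.0272
```

```bash
python3 - <<'E'
from plan import *; from box import *
st(); x,y=slot(.028); d=get("scene");crop(d,250,120,400,232,"s13.png")
plan([(x,y,.012,YAW,5)],0)
E
```

```text
t 22.15 p [0.5303 0.2878 0.0776] rpy [179.9  -0.3  84. ] F [ 1.1 -0.3 -1.8] w 0.0272 q [-0.99  0.5   0.51  1.91 -0.33  0.82 -0.41]
[[0,[-0.002,0.001,0.013],[0,0,0]],[0,[-0.002,0,0.013],[0,0,0]],[0,[-0.002,0.001,0.013],[0,0,0]],[0,[-0.002,0,0.013],[0,0,0]],[0,[-0.003,0.001,0.013],[0,-0.01,0]],[0,[0,0,0],[0,0,0]],[0,[0,0,0],[0,0,0]],[0,[0,0,0],[0,0,0]],[0,[0,0,0],[0,0,0]],[0,[0,0,0],[0,0,0]]]
```

View pics/s13.png

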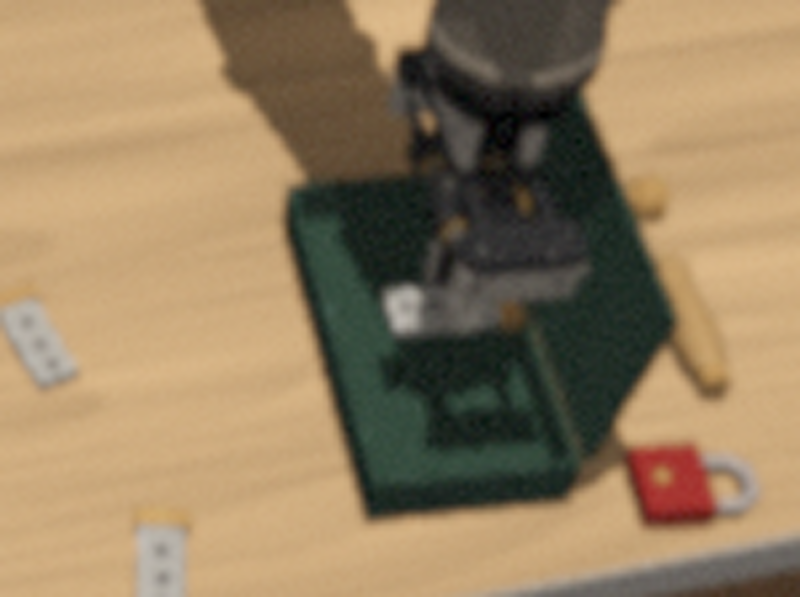

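Request:
send_rows:
  commands:
    - [0,[0,0.001,0.016],[0,0,0]]
    - [0,[-0.001,0,0.016],[0,0,0]]
    - [0,[0,0,0.016],[0,0,0]]
    - [0,[0,0,0.012],[0,0,0]]
    - [0,[0,0,0.006],[0,0,0]]
    - [0,[0,0,0],[0,0,0]]
    - [0,[0,0,0],[0,0,0]]
    - [0.42,[0,0,0],[0,0,0]]
    - [0.42,[0,0,0],[0,0,0]]
    - [0.42,[0,0,0],[0,0,0]]

```text
clock: 23.03
ee_pos: [0.5321, 0.2855, 0.012]
tcp_rot: [3.14, -0.005, 1.469]
contact_force: [-0.6, -0.5, -0.9]
grip_width: 0.039
```

```bash
python3 - <<'E'
from plan import *; from box import *
st()
plan([(.531,.286,.09,84,3),(.631,.0797,.09,165)],.42)
E
```

```text
t 23.03 p [0.5321 0.2855 0.012 ] rpy [179.9  -0.3  84.2] F [-0.6 -0.5 -0.9] w 0.039 q [-0.94  0.59  0.45  1.93 -0.39  0.7  -0.36]
[[0.42,[0,0,-0.026],[0,0,0]],[0.42,[0,-0.001,-0.026],[0,0,0]],[0.42,[0.001,0,-0.026],[0,0,0]],[0.42,[-0.016,0.01,0],[0,0,-0.12]],[0.42,[-0.017,0.008,0],[0,0,-0.12]],[0.42,[-0.018,0.006,0],[0,0,-0.12]],[0.42,[-0.019,0.004,0],[0,0,-0.12]],[0.42,[-0.019,0.001,0],[0,0,-0.12]],[0.42,[-0.019,-0.001,0],[0,0,-0.12]],[0.42,[-0.019,-0.003,0],[0,0,-0.12]]]
[[0.42,[-0.018,-0.006,0],[0,0,-0.11]],[0.42,[-0.018,-0.007,0],[0,0,-0.12]],[0.42,[-0.017,-0.01,0],[0,0,-0.11]],[0.42,[-0.015,-0.011,0],[0,0,-0.12]],[0.42,[-0.014,-0.013,-0.001],[0.01,0,-0.11]],[0.42,[0,0,0],[0,0,0]],[0.42,[0,0,0],[0,0,0]],[0.42,[0,0,0],[0,0,0]],[0.42,[0,0,0],[0,0,0]],[0.42,[0,0,0],[0,0,0]]]
```

Request:
send_rows:
  commands:
    - [0.42,[0,0,-0.026],[0,0,0]]
    - [0.42,[0,-0.001,-0.026],[0,0,0]]
    - [0.42,[0.001,0,-0.026],[0,0,0]]
    - [0.42,[-0.016,0.01,0],[0,0,-0.12]]
    - [0.42,[-0.017,0.008,0],[0,0,-0.12]]
    - [0.42,[-0.018,0.006,0],[0,0,-0.12]]
    - [0.42,[-0.019,0.004,0],[0,0,-0.12]]
    - [0.42,[-0.019,0.001,0],[0,0,-0.12]]
    - [0.42,[-0.019,-0.001,0],[0,0,-0.12]]
    - [0.42,[-0.019,-0.003,0],[0,0,-0.12]]

```text
clock: 23.87
ee_pos: [0.5896, 0.1654, 0.0895]
tcp_rot: [3.137, -0.002, 2.315]
contact_force: [0.1, -0.5, -0.4]
grip_width: 0.0394
```

Request:
send_rows:
  commands:
    - [0.55,[-0.018,-0.006,0],[0,0,-0.11]]
    - [0.55,[-0.018,-0.007,0],[0,0,-0.12]]
    - [0.55,[-0.017,-0.01,0],[0,0,-0.11]]
    - [0.55,[-0.015,-0.011,0],[0,0,-0.12]]
    - [0.55,[-0.014,-0.013,-0.001],[0.01,0,-0.11]]
    - [0.55,[0,0,0.02],[0,0,0]]
    - [0.55,[0,0,0.02],[0,0,0]]
    - [0.55,[0,0,0.01],[0,0,0]]
    - [0.55,[0,0,0],[0,0,0]]
    - [0.55,[0,0,0],[0,0,0]]

```text
clock: 24.7
ee_pos: [0.6302, 0.0797, 0.0399]
tcp_rot: [-3.136, -0.0, 2.879]
contact_force: [0.5, -0.4, 1.2]
grip_width: 0.052
```

```bash
python3 - <<'E'
from plan import *; from box import *
st(); d=get("scene");crop(d,250,120,400,232,"s14.png")
plan([(.631,.0797,.004,165,4)],.55)
E
```

```text
t 24.7 p [0.6302 0.0797 0.0399] rpy [-179.7   -0.   164.9] F [ 0.5 -0.4  1.2] w 0.052 q [-0.37  0.55  0.19  1.83 -0.13  0.77  1.19]
[[0.55,[0,0,0.009],[0,0,0]],[0.55,[0,0,0.009],[0,0,0]],[0.55,[0,0,0.009],[0,0,0]],[0.55,[0,0,0.01],[-0.01,0,0]],[0.55,[0,0,0],[0,0,0]],[0.55,[0,0,0],[0,0,0]],[0.55,[0,0,0],[0,0,0]],[0.55,[0,0,0],[0,0,0]],[0.55,[0,0,0],[0,0,0]],[0.55,[0,0,0],[0,0,0]]]
```

View pics/s14.png

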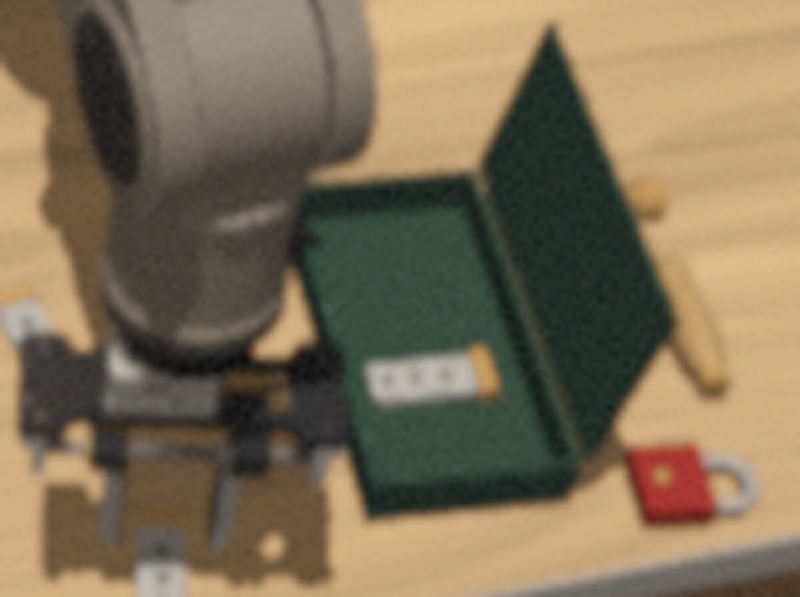

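Request:
send_rows:
  commands:
    - [0.55,[0,0,0.009],[0,0,0]]
    - [0.55,[0,0,0.009],[0,0,0]]
    - [0.55,[0,0,0.009],[0,0,0]]
    - [0.55,[0,0,0.009],[-0.01,0,0]]
    - [0.55,[0,0,0],[0,0,0]]
    - [0,[0,0,0],[0,0,0]]
    - [0,[0,0,0],[0,0,0]]
    - [0,[0,0,0],[0,0,0]]
    - [0,[0,0,0],[0,0,0]]
    - [0,[0,0,0],[0,0,0]]

```text
clock: 25.58
ee_pos: [0.6306, 0.0795, 0.0042]
tcp_rot: [3.137, 0.001, 2.879]
contact_force: [1.1, 0.0, 1.6]
grip_width: 0.0274
```

```bash
python3 - <<'E'
from plan import *; from box import *
st(); x,y=slot(.085)
plan([(.63,.0797,.080,165,3),(x,y,.080,YAW)],0)
E
```

```text
t 25.58 p [0.6306 0.0795 0.0042] rpy [179.7   0.  164.9] F [1.1 0.  1.6] w 0.0274 q [-0.35  0.6   0.17  1.85 -0.15  0.7   1.21]
[[0,[0,0,-0.025],[0,0,0]],[0,[0,0,-0.025],[0,0,0]],[0,[0.001,0,-0.026],[0,0,0]],[0,[0.008,0.015,0],[0,0,0.12]],[0,[0.009,0.014,0],[0,0,0.12]],[0,[0.011,0.013,0],[0,0,0.12]],[0,[0.013,0.012,0],[0,0,0.12]],[0,[0.014,0.01,0],[0,0,0.12]],[0,[0.015,0.008,0],[0,0,0.12]],[0,[0.016,0.006,0],[0,0,0.12]]]
[[0,[0.016,0.005,0],[0,0,0.11]],[0,[0.017,0.003,0],[0,0,0.12]],[0,[0.017,0,0],[0,0,0.11]],[0,[0.017,-0.001,0.001],[0,0,0.12]],[0,[0.017,-0.004,0],[0,0,0.11]],[0,[0,0,0],[0,0,0]],[0,[0,0,0],[0,0,0]],[0,[0,0,0],[0,0,0]],[0,[0,0,0],[0,0,0]],[0,[0,0,0],[0,0,0]]]
```

Request:
send_rows:
  commands:
    - [0,[0,0,-0.025],[0,0,0]]
    - [0,[0,0,-0.025],[0,0,0]]
    - [0,[0.001,0,-0.026],[0,0,0]]
    - [0,[0.008,0.015,0],[0,0,0.12]]
    - [0,[0.009,0.014,0],[0,0,0.12]]
    - [0,[0.011,0.013,0],[0,0,0.12]]
    - [0,[0.013,0.012,0],[0,0,0.12]]
    - [0,[0.014,0.01,0],[0,0,0.12]]
    - [0,[0.015,0.008,0],[0,0,0.12]]
    - [0,[0.016,0.006,0],[0,0,0.12]]

```text
clock: 26.42
ee_pos: [0.604, 0.1972, 0.0805]
tcp_rot: [3.138, -0.003, 2.033]
contact_force: [0.4, 0.3, -0.8]
grip_width: 0.0275
```

Request:
send_rows:
  commands:
    - [0,[0.016,0.005,0],[0,0,0.11]]
    - [0,[0.017,0.003,0],[0,0,0.12]]
    - [0,[0.017,0,0],[0,0,0.11]]
    - [0,[0.017,-0.001,0.001],[0,0,0.12]]
    - [0,[0.017,-0.004,0],[0,0,0.11]]
    - [0,[0,0,0.015],[0,0,0]]
    - [0,[0,0,0.015],[0,0,0]]
    - [0,[0,0,0.01],[0,0,0]]
    - [0,[0,0,0],[0,0,0]]
    - [0,[0,0,0],[0,0,0]]

```text
clock: 27.25
ee_pos: [0.587, 0.2798, 0.0395]
tcp_rot: [3.141, -0.004, 1.468]
contact_force: [0.1, -0.3, -0.7]
grip_width: 0.0275
```

```bash
python3 - <<'E'
from plan import *; from box import *
st(); x,y=slot(.085); d=get("scene");crop(d,250,120,400,232,"s15.png")
plan([(x,y,.011,YAW,5)],0)
E
```

```text
t 27.25 p [0.587  0.2798 0.0395] rpy [180.   -0.2  84.1] F [ 0.1 -0.3 -0.7] w 0.0275 q [-0.9   0.62  0.49  1.81 -0.39  0.81 -0.31]
[[0,[0,0,0.006],[0,0,0]],[0,[0,0,0.006],[0,0,0]],[0,[0,0,0.006],[0,0,0]],[0,[0,0,0.006],[0,0,0]],[0,[0,0,0.005],[0,0,0]],[0,[0,0,0],[0,0,0]],[0,[0,0,0],[0,0,0]],[0,[0,0,0],[0,0,0]],[0,[0,0,0],[0,0,0]],[0,[0,0,0],[0,0,0]]]
```

View pics/s15.png

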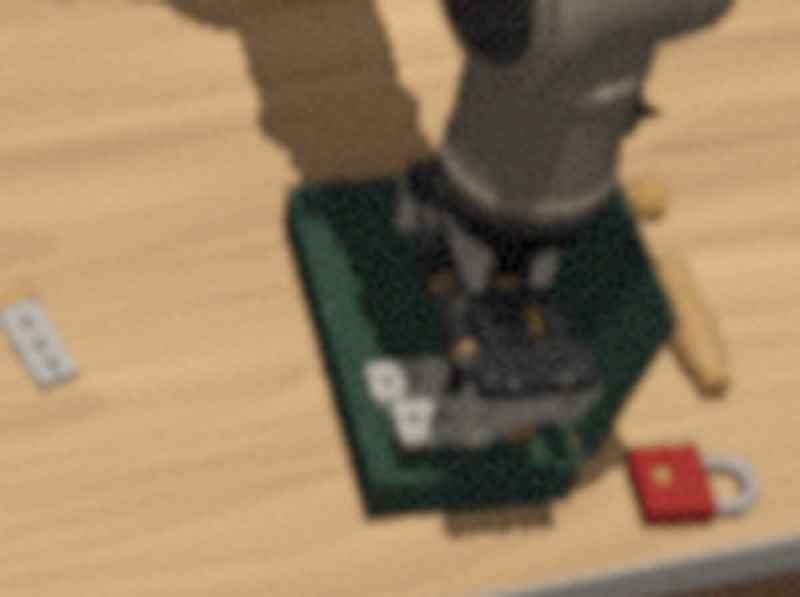

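Request:
send_rows:
  commands:
    - [0,[0,0,0.008],[0,0,0]]
    - [0,[0,0,0.008],[0,0,0]]
    - [0,[0,0,0.008],[0,0,0]]
    - [0,[0,0,0.005],[0,0,0]]
    - [0,[0,0,0],[0,0,0]]
    - [0.4,[0,0,0],[0,0,0]]
    - [0.4,[0,0,0],[0,0,0]]
    - [0.4,[0,0,-0.02],[0,0,0]]
    - [0.4,[0,0,-0.03],[0,0,0]]
    - [0.4,[0,0,-0.03],[0,0,0]]

```text
clock: 28.13
ee_pos: [0.5866, 0.2796, 0.0911]
tcp_rot: [-3.141, -0.003, 1.468]
contact_force: [0.4, 1.1, 0.1]
grip_width: 0.0376
```

```bash
python3 - <<'E'
from plan import *; from box import *
st()
plan([(.52,.21,.09,110),(.439,.048,.09,190.5),(.439,.048,.04,190.5,2)],.55)
E
```

```text
t 28.13 p [0.5866 0.2796 0.0911] rpy [-180.    -0.2   84.1] F [0.4 1.1 0.1] w 0.0376 q [-0.93  0.55  0.53  1.79 -0.35  0.89 -0.34]
[[0.55,[-0.019,-0.015,0],[0,0,-0.11]],[0.55,[-0.017,-0.017,0],[0,0,-0.11]],[0.55,[-0.015,-0.018,0],[0,0,-0.12]],[0.55,[-0.014,-0.021,0.001],[0,0,-0.11]],[0.55,[-0.01,-0.011,0],[0,0,-0.12]],[0.55,[-0.009,-0.012,0],[0,0,-0.12]],[0.55,[-0.008,-0.013,0],[0,0,-0.12]],[0.55,[-0.006,-0.014,0],[0,0,-0.12]],[0.55,[-0.004,-0.014,0],[0,0,-0.12]],[0.55,[-0.002,-0.015,0],[0,0,-0.12]]]
[[0.55,[-0.001,-0.015,0],[0,0,-0.11]],[0.55,[0.001,-0.015,0],[0,0,-0.12]],[0.55,[0.003,-0.015,0],[0,0,-0.11]],[0.55,[0.005,-0.014,0],[0,0,-0.12]],[0.55,[0.006,-0.014,0],[0,0,-0.11]],[0.55,[0.007,-0.013,-0.001],[0,0,-0.12]],[0.55,[0,0,0.025],[0,0,0]],[0.55,[0,0,0.025],[0,0,0]],[0.55,[0,0,0],[0,0,0]],[0.55,[0,0,0],[0,0,0]]]
```

Request:
send_rows:
  commands:
    - [0.55,[-0.019,-0.015,0],[0,0,-0.11]]
    - [0.55,[-0.017,-0.017,0],[0,0,-0.11]]
    - [0.55,[-0.015,-0.018,0],[0,0,-0.12]]
    - [0.55,[-0.014,-0.021,0.001],[0,0,-0.11]]
    - [0.55,[-0.01,-0.011,0],[0,0,-0.12]]
    - [0.55,[-0.009,-0.012,0],[0,0,-0.12]]
    - [0.55,[-0.008,-0.013,0],[0,0,-0.12]]
    - [0.55,[-0.006,-0.014,0],[0,0,-0.12]]
    - [0.55,[-0.004,-0.014,0],[0,0,-0.12]]
    - [0.55,[-0.002,-0.015,0],[0,0,-0.12]]

```text
clock: 28.97
ee_pos: [0.4797, 0.1289, 0.0891]
tcp_rot: [3.137, -0.0, 2.645]
contact_force: [0.3, 0.2, -0.2]
grip_width: 0.0511
```

Request:
send_rows:
  commands:
    - [0.55,[-0.001,-0.015,0],[0,0,-0.11]]
    - [0.55,[0.001,-0.015,0],[0,0,-0.12]]
    - [0.55,[0.003,-0.015,0],[0,0,-0.11]]
    - [0.55,[0.005,-0.014,0],[0,0,-0.12]]
    - [0.55,[0.006,-0.014,0],[0,0,-0.11]]
    - [0.55,[0.007,-0.013,-0.001],[0,0,-0.12]]
    - [0.55,[0,0,0.025],[0,0,0]]
    - [0.55,[0,0,0.025],[0,0,0]]
    - [0.55,[0,0,0],[0,0,0]]
    - [0.55,[0,0,0],[0,0,0]]

```text
clock: 29.8
ee_pos: [0.4393, 0.0484, 0.0392]
tcp_rot: [3.138, -0.0, -2.955]
contact_force: [-0.3, 0.4, 0.4]
grip_width: 0.0517
```

```bash
python3 - <<'E'
from plan import *; from box import *
st(); d=get("scene");crop(d,230,120,400,247,"s16.png")
plan([(.439,.048,.004,190.5,4)],.55)
E
```

```text
t 29.8 p [0.4393 0.0484 0.0392] rpy [ 179.8   -0.  -169.3] F [-0.3  0.4  0.4] w 0.0517 q [-0.42  0.3   0.19  2.26 -0.11  0.59  1.61]
[[0.55,[0,0,0.009],[0,0,0]],[0.55,[0,0,0.009],[0,0,0]],[0.55,[0.001,0,0.009],[0,0,0]],[0.55,[0,-0.001,0.009],[0,0,0]],[0.55,[0,0,0],[0,0,0]],[0.55,[0,0,0],[0,0,0]],[0.55,[0,0,0],[0,0,0]],[0.55,[0,0,0],[0,0,0]],[0.55,[0,0,0],[0,0,0]],[0.55,[0,0,0],[0,0,0]]]
```

View pics/s16.png

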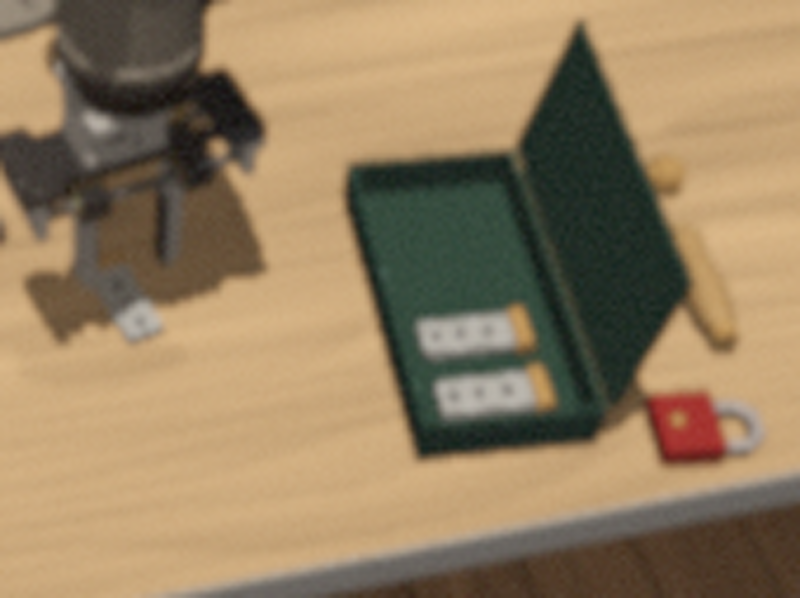

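Request:
send_rows:
  commands:
    - [0.55,[0,0,0.009],[0,0,0]]
    - [0.55,[0,0,0.009],[0,0,0]]
    - [0.55,[0.001,0,0.009],[0,0,0]]
    - [0.55,[0,0,0.008],[0,0,0]]
    - [0.55,[0,0,0],[0,0,0]]
    - [0,[0,0,0],[0,0,0]]
    - [0,[0,0,0],[0,0,0]]
    - [0,[0,0,0],[0,0,0]]
    - [0,[0,0,0],[0,0,0]]
    - [0,[0,0,0],[0,0,0]]

```text
clock: 30.68
ee_pos: [0.4392, 0.0488, 0.0047]
tcp_rot: [3.138, 0.003, -2.955]
contact_force: [0.8, -0.6, 0.8]
grip_width: 0.027
```

```bash
python3 - <<'E'
from plan import *; from box import *
st(); x,y=slot(-.030)
plan([(.439,.048,.080,190.5,3),(x,y,.080,YAW),(x,y,.04,YAW,3)],0)
E
```

```text
t 30.68 p [0.4392 0.0488 0.0047] rpy [ 1.798e+02  1.000e-01 -1.693e+02] F [ 0.8 -0.6  0.8] w 0.027 q [-0.4   0.37  0.17  2.28 -0.13  0.5   1.63]
[[0,[0,0,-0.025],[0,0,0]],[0,[0,0,-0.025],[0,0,0]],[0,[0,0,-0.025],[0,0,0]],[0,[-0.005,0.015,0],[0,0,0.12]],[0,[-0.003,0.015,0],[0,0,0.12]],[0,[-0.001,0.015,0],[0,0,0.12]],[0,[0,0.015,0],[0,0,0.12]],[0,[0.002,0.015,0],[0,0,0.12]],[0,[0.004,0.015,0],[0,0,0.11]],[0,[0.006,0.014,0],[0,0,0.12]]]
[[0,[0.007,0.014,0],[0,0,0.11]],[0,[0.009,0.013,0],[0,0,0.12]],[0,[0.01,0.011,0],[0,0,0.11]],[0,[0.012,0.01,0],[0,0,0.12]],[0,[0.013,0.009,0],[0,0,0.11]],[0,[0.014,0.007,0],[0,0,0.12]],[0,[0.014,0.006,0],[0,0,0.11]],[0,[0.015,0.004,0],[0,0,0.12]],[0,[0.015,0.002,0.001],[0,0,0.11]],[0,[0,0,0.013],[0,0,0]]]
[[0,[0,0,0.013],[0,0,0]],[0,[0,0,0.014],[0,0,0]],[0,[0,0,0],[0,0,0]],[0,[0,0,0],[0,0,0]],[0,[0,0,0],[0,0,0]],[0,[0,0,0],[0,0,0]],[0,[0,0,0],[0,0,0]],[0,[0,0,0],[0,0,0]],[0,[0,0,0],[0,0,0]],[0,[0,0,0],[0,0,0]]]
```

Request:
send_rows:
  commands:
    - [0,[0,0,-0.025],[0,0,0]]
    - [0,[0,0,-0.025],[0,0,0]]
    - [0,[0,0,-0.025],[0,0,0]]
    - [0,[-0.005,0.015,0],[0,0,0.12]]
    - [0,[-0.003,0.015,0],[0,0,0.12]]
    - [0,[-0.001,0.015,0],[0,0,0.12]]
    - [0,[0,0.015,0],[0,0,0.12]]
    - [0,[0.002,0.015,0],[0,0,0.12]]
    - [0,[0.004,0.015,0],[0,0,0.11]]
    - [0,[0.006,0.014,0],[0,0,0.12]]

```text
clock: 31.52
ee_pos: [0.454, 0.1551, 0.0801]
tcp_rot: [3.137, -0.001, 2.493]
contact_force: [0.2, 0.7, -1.1]
grip_width: 0.0272
```

Request:
send_rows:
  commands:
    - [0,[0.007,0.014,0],[0,0,0.11]]
    - [0,[0.009,0.013,0],[0,0,0.12]]
    - [0,[0.01,0.011,0],[0,0,0.11]]
    - [0,[0.012,0.01,0],[0,0,0.12]]
    - [0,[0.013,0.009,0],[0,0,0.11]]
    - [0,[0.014,0.007,0],[0,0,0.12]]
    - [0,[0.014,0.006,0],[0,0,0.11]]
    - [0,[0.015,0.004,0],[0,0,0.12]]
    - [0,[0.015,0.002,0.001],[0,0,0.11]]
    - [0,[0,0,0.013],[0,0,0]]

```text
clock: 32.35
ee_pos: [0.4739, 0.2963, 0.0679]
tcp_rot: [3.139, -0.007, 1.464]
contact_force: [0.3, 0.9, -0.1]
grip_width: 0.0274
```

```bash
python3 - <<'E'
from plan import *; from box import *
st(); x,y=slot(-.03); d=get("scene");crop(d,230,120,400,247,"s17.png")
plan([(x,y,.011,YAW,5)],0)
E
```

```text
t 32.35 p [0.4739 0.2963 0.0679] rpy [179.8  -0.4  83.9] F [ 0.3  0.9 -0.1] w 0.0274 q [-1.07  0.44  0.5   2.01 -0.31  0.75 -0.49]
[[0,[0,0,0.011],[0,0,0]],[0,[0,0,0.011],[0,0,0]],[0,[-0.001,0,0.011],[0,0,0]],[0,[0,0,0.01],[0,0,0]],[0,[-0.001,0.001,0.011],[0,0,0.01]],[0,[0,0,0],[0,0,0]],[0,[0,0,0],[0,0,0]],[0,[0,0,0],[0,0,0]],[0,[0,0,0],[0,0,0]],[0,[0,0,0],[0,0,0]]]
```

View pics/s17.png

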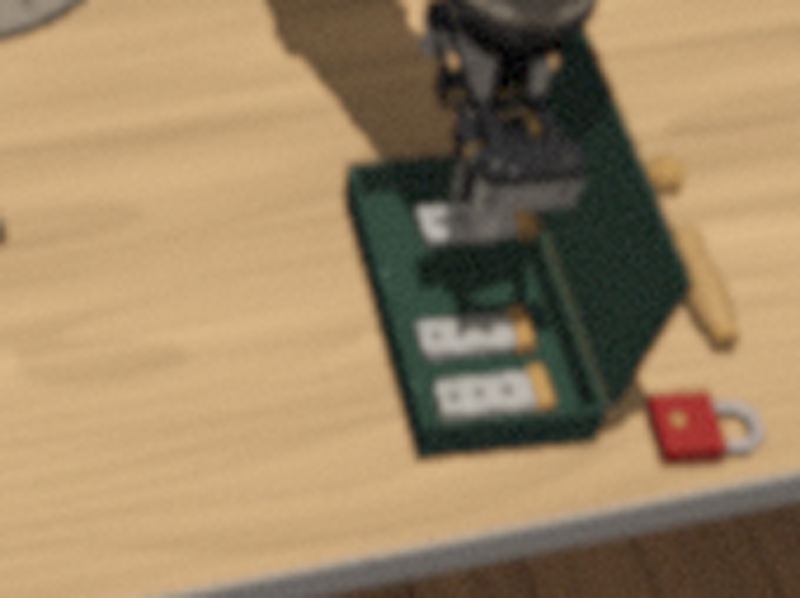

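Request:
send_rows:
  commands:
    - [0,[0,0,0.016],[0,0,0]]
    - [0,[0,0,0.016],[0,0,0]]
    - [0,[0,0,0.015],[0,0,0]]
    - [0,[0,0,0.009],[0,0,0]]
    - [0,[0,0,0],[0,0,0]]
    - [0.4,[0,0,0],[0,0,0]]
    - [0.4,[0,0,0],[0,0,0]]
    - [0.4,[0,0,-0.02],[0,0,0]]
    - [0.4,[0,0,-0.03],[0,0,0]]
    - [0.4,[0,0,-0.03],[0,0,0]]

```text
clock: 33.23
ee_pos: [0.4728, 0.2916, 0.0916]
tcp_rot: [3.141, -0.003, 1.468]
contact_force: [0.7, 0.3, 0.3]
grip_width: 0.0376
```

```bash
python3 - <<'E'
from plan import *; from box import *
st()
plan([(.46,.12,.09,110),(.45,-.1,.09,130),(.3735,-.290,.09,153.1),(.3735,-.290,.04,153.1,2)],.55)
E
```

```text
t 33.23 p [0.4728 0.2916 0.0916] rpy [180.   -0.2  84.1] F [0.7 0.3 0.3] w 0.0376 q [-1.09  0.41  0.52  2.   -0.28  0.8  -0.5 ]
[[0.55,[-0.034,0.001,0],[0,0,-0.09]],[0.55,[-0.034,-0.002,0],[0,0,-0.09]],[0.55,[-0.034,-0.005,0],[0,0,-0.09]],[0.55,[-0.034,-0.009,0.001],[0,0,-0.09]],[0.55,[-0.033,-0.011,0],[0,0,-0.09]],[0.55,[-0.034,-0.014,0],[0,0,-0.06]],[0.55,[-0.033,-0.016,0],[0,0,-0.06]],[0.55,[-0.032,-0.018,0],[0,0,-0.06]],[0.55,[-0.031,-0.02,0],[0,0,-0.06]],[0.55,[-0.029,-0.022,0],[0,0,-0.06]]]
[[0.55,[-0.028,-0.023,-0.001],[0,0,-0.05]],[0.55,[-0.016,-0.03,0],[0,0,-0.07]],[0.55,[-0.014,-0.031,0],[0,0,-0.07]],[0.55,[-0.012,-0.032,0],[0,0,-0.07]],[0.55,[-0.009,-0.033,0],[0,0,-0.06]],[0.55,[-0.008,-0.033,0],[0,0,-0.07]],[0.55,[-0.005,-0.034,0],[0,0,-0.06]],[0.55,[0,0,0.025],[0,0,0]],[0.55,[0,-0.001,0.025],[0,0,0]],[0.55,[0,0,0],[0,0,0]]]
```

Request:
send_rows:
  commands:
    - [0.55,[-0.034,0.001,0],[0,0,-0.09]]
    - [0.55,[-0.034,-0.002,0],[0,0,-0.09]]
    - [0.55,[-0.034,-0.005,0],[0,0,-0.09]]
    - [0.55,[-0.034,-0.009,0.001],[0,0,-0.09]]
    - [0.55,[-0.033,-0.011,0],[0,0,-0.09]]
    - [0.55,[-0.034,-0.014,0],[0,0,-0.06]]
    - [0.55,[-0.033,-0.016,0],[0,0,-0.06]]
    - [0.55,[-0.032,-0.018,0],[0,0,-0.06]]
    - [0.55,[-0.031,-0.02,0],[0,0,-0.06]]
    - [0.55,[-0.029,-0.022,0],[0,0,-0.06]]

```text
clock: 34.07
ee_pos: [0.4517, -0.0647, 0.0888]
tcp_rot: [3.136, -0.002, 2.222]
contact_force: [-0.1, -0.3, 0.1]
grip_width: 0.0515
```

Request:
send_rows:
  commands:
    - [0.55,[-0.028,-0.023,-0.001],[0,0,-0.05]]
    - [0.55,[-0.016,-0.03,0],[0,0,-0.07]]
    - [0.55,[-0.014,-0.031,0],[0,0,-0.07]]
    - [0.55,[-0.012,-0.032,0],[0,0,-0.07]]
    - [0.55,[-0.009,-0.033,0],[0,0,-0.06]]
    - [0.55,[-0.008,-0.033,0],[0,0,-0.07]]
    - [0.55,[-0.005,-0.034,0],[0,0,-0.06]]
    - [0.55,[0,0,0.015],[0,0,0]]
    - [0.55,[0,-0.001,0.015],[0,0,0]]
    - [0.55,[0,0,0],[0,0,0]]

```text
clock: 34.9
ee_pos: [0.3725, -0.2902, 0.0568]
tcp_rot: [3.137, -0.002, 2.667]
contact_force: [-1.2, 1.7, -0.4]
grip_width: 0.0521
```

```bash
python3 - <<'E'
from plan import *; from box import *
st(); d=get("scene");crop(d,100,120,390,247,"s18.png")
plan([(.3735,-.290,.004,153.1,4)],.55)
E
```

```text
t 34.9 p [ 0.3725 -0.2902  0.0568] rpy [ 1.798e+02 -1.000e-01  1.528e+02] F [-1.2  1.7 -0.4] w 0.0521 q [ 0.13  0.33  0.47  2.2  -0.25  0.66  1.87]
[[0.55,[0,0,0.013],[0,0,0]],[0.55,[0,0,0.014],[0,0,0]],[0.55,[0,0,0.013],[0,0,0]],[0.55,[-0.001,0,0.014],[0,0,0]],[0.55,[0,0,0],[0,0,0]],[0.55,[0,0,0],[0,0,0]],[0.55,[0,0,0],[0,0,0]],[0.55,[0,0,0],[0,0,0]],[0.55,[0,0,0],[0,0,0]],[0.55,[0,0,0],[0,0,0]]]
```

View pics/s18.png

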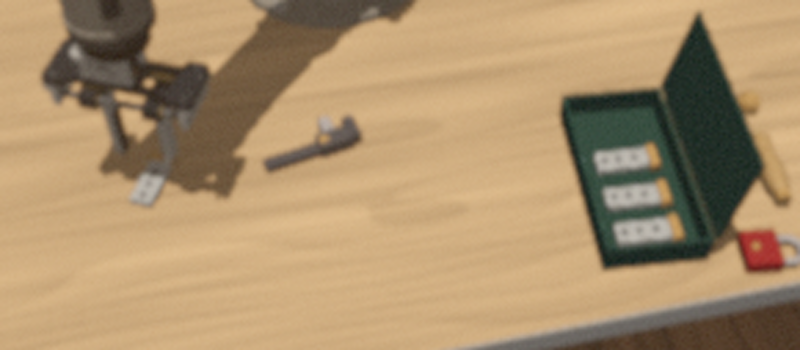

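```bash
python3 - <<'E'
from plan import *
d=get("scene"); s=800/290
y=math.radians(152.8); j=np.array([math.sin(y),-math.cos(y)])
c=np.array([.3725,-.2902])
for z in(.0568,.012):
  print((w2p(d,[(*(c+k*j),z) for k in(-.03,0,.03)])-[100,120])*s)
ax=np.array([math.cos(y),math.sin(y)])
print((w2p(d,[(*(c+k*ax),.012) for k in(-.04,.04)])-[100,120])*s)
E
```

```text
[[122.0947903  146.81091348]
 [145.36749444 151.47339289]
 [168.76478738 156.16104528]]
[[128.96240902 170.89485653]
 [151.68193637 175.50798425]
 [174.52053981 180.14586943]]
[[138.95533349 199.74354183]
 [163.9633128  152.10869345]]
```

Request:
send_rows:
  commands:
    - [0.55,[0,0,0.013],[0,0,0]]
    - [0.55,[0,0,0.014],[0,0,0]]
    - [0.55,[0,0,0.013],[0,0,0]]
    - [0.55,[-0.001,0,0.012],[0,0,0]]
    - [0.55,[0,0,0],[0,0,0]]
    - [0,[0,0,0],[0,0,0]]
    - [0,[0,0,0],[0,0,0]]
    - [0,[0,0,0],[0,0,0]]
    - [0,[0,0,0],[0,0,0]]
    - [0,[0,0,0],[0,0,0]]

```text
clock: 35.83
ee_pos: [0.3753, -0.2904, 0.0067]
tcp_rot: [3.137, 0.001, 2.669]
contact_force: [-1.4, 1.0, 9.0]
grip_width: 0.0272
```

```bash
python3 - <<'E'
from plan import *; from box import *
st(); x,y=slot(-.086)
plan([(.374,-.290,.085,153.1,3),(.45,-.12,.085,135),(.44,.14,.085,100),(x,y,.080,YAW),(x,y,.05,YAW,2)],0)
E
```

```text
t 35.83 p [ 0.3753 -0.2904  0.0067] rpy [179.7   0.  152.9] F [-1.4  1.   9. ] w 0.0272 q [ 0.19  0.43  0.41  2.22 -0.33  0.55  1.94]
[[0,[0,0,-0.026],[0,0,0]],[0,[0.001,0,-0.026],[0,0,0]],[0,[0,0,-0.026],[0,0,0]],[0,[0.002,0.037,0],[0,0,0.06]],[0,[0.004,0.037,0],[0,0,0.06]],[0,[0.007,0.037,0],[0,0,0.06]],[0,[0.008,0.036,0],[0,0,0.07]],[0,[0.012,0.036,0],[0,0,0.06]],[0,[0.027,0.025,0],[0,0,0.09]],[0,[0.029,0.023,0],[0,0,0.09]]]
[[0,[0.031,0.02,0],[0,0,0.09]],[0,[0.033,0.017,0],[0,0,0.09]],[0,[0.034,0.014,0],[0,0,0.08]],[0,[0.036,0.011,0.001],[0,0,0.09]],[0,[0.036,0.008,0],[0,0,0.08]],[0,[0.032,0.001,0.001],[0,0,0.06]],[0,[0.032,-0.001,0.001],[0,0,0.06]],[0,[0.032,-0.002,0.001],[0,0,0.05]],[0,[0.032,-0.004,0.001],[0,0,0.06]],[0,[0.031,-0.006,0.002],[0,0,0.05]]]
[[0,[0,0,0.015],[0,0,0]],[0,[0,0,0.015],[0,0,0]],[0,[0,0,0],[0,0,0]],[0,[0,0,0],[0,0,0]],[0,[0,0,0],[0,0,0]],[0,[0,0,0],[0,0,0]],[0,[0,0,0],[0,0,0]],[0,[0,0,0],[0,0,0]],[0,[0,0,0],[0,0,0]],[0,[0,0,0],[0,0,0]]]
```

Request:
send_rows:
  commands:
    - [0,[0,0,-0.026],[0,0,0]]
    - [0,[0.001,0,-0.026],[0,0,0]]
    - [0,[0,0,-0.026],[0,0,0]]
    - [0,[0.002,0.037,0],[0,0,0.06]]
    - [0,[0.004,0.037,0],[0,0,0.06]]
    - [0,[0.007,0.037,0],[0,0,0.06]]
    - [0,[0.008,0.036,0],[0,0,0.07]]
    - [0,[0.012,0.036,0],[0,0,0.06]]
    - [0,[0.027,0.025,0],[0,0,0.09]]
    - [0,[0.029,0.023,0],[0,0,0.09]]

```text
clock: 36.67
ee_pos: [0.4471, -0.044, 0.0853]
tcp_rot: [3.138, -0.002, 2.175]
contact_force: [1.6, -0.1, -1.9]
grip_width: 0.0267
```

```bash
python3 - <<'E'
from plan import *; from box import *
st(); d=get("scene");crop(d,130,100,390,247,"s19.png")
E
```

```text
t 36.67 p [ 0.4471 -0.044   0.0853] rpy [ 1.798e+02 -1.000e-01  1.246e+02] F [ 1.6 -0.1 -1.9] w 0.0267 q [-0.5   0.24  0.52  2.23 -0.19  0.7   0.76]
```

View pics/s19.png

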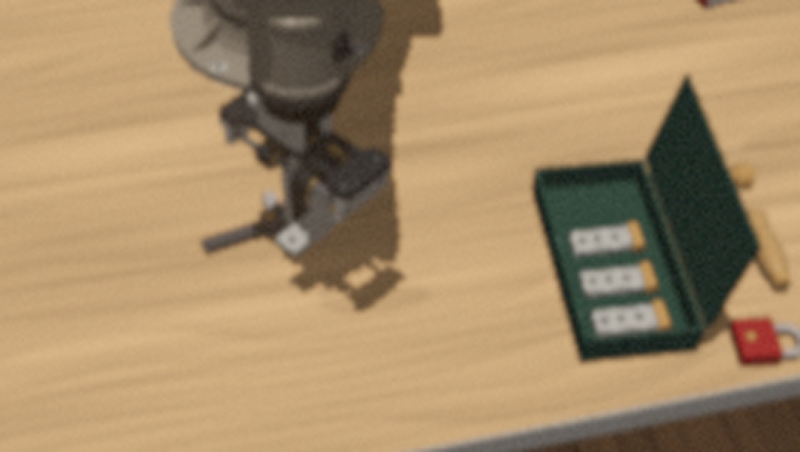

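Held. Continue to the box.

Request:
send_rows:
  commands:
    - [0,[0.031,0.02,0],[0,0,0.09]]
    - [0,[0.033,0.017,0],[0,0,0.09]]
    - [0,[0.034,0.014,0],[0,0,0.08]]
    - [0,[0.036,0.011,0.001],[0,0,0.09]]
    - [0,[0.036,0.008,0],[0,0,0.08]]
    - [0,[0.032,0.001,0.001],[0,0,0.06]]
    - [0,[0.032,-0.001,0.001],[0,0,0.06]]
    - [0,[0.032,-0.002,0.001],[0,0,0.05]]
    - [0,[0.032,-0.004,0.001],[0,0,0.06]]
    - [0,[0.031,-0.006,0.002],[0,0,0.05]]

```text
clock: 37.55
ee_pos: [0.4169, 0.2995, 0.0798]
tcp_rot: [3.141, -0.005, 1.467]
contact_force: [1.2, -0.1, -0.9]
grip_width: 0.0272
```

```bash
python3 - <<'E'
from plan import *; from box import *
st(); x,y=slot(-.086);d=get("scene");crop(d,230,120,400,247,"s20.png")
plan([(x,y,.06,YAW,2),(x,y,.0135,YAW,5)],0)
E
```

```text
t 37.55 p [0.4169 0.2995 0.0798] rpy [179.9  -0.3  84. ] F [ 1.2 -0.1 -0.9] w 0.0272 q [-1.18  0.36  0.53  2.11 -0.27  0.74 -0.59]
[[0,[-0.004,0.001,0.01],[0,0,0]],[0,[-0.004,0.002,0.009],[0,-0.01,0]],[0,[0,0,0.009],[0,0,0]],[0,[0,0,0.009],[0,0,0]],[0,[0,0,0.01],[0,0,0]],[0,[0,0,0.009],[0,0,0]],[0,[0.001,0,0.01],[0,0,0]],[0,[0,0,0],[0,0,0]],[0,[0,0,0],[0,0,0]],[0,[0,0,0],[0,0,0]]]
```

View pics/s20.png

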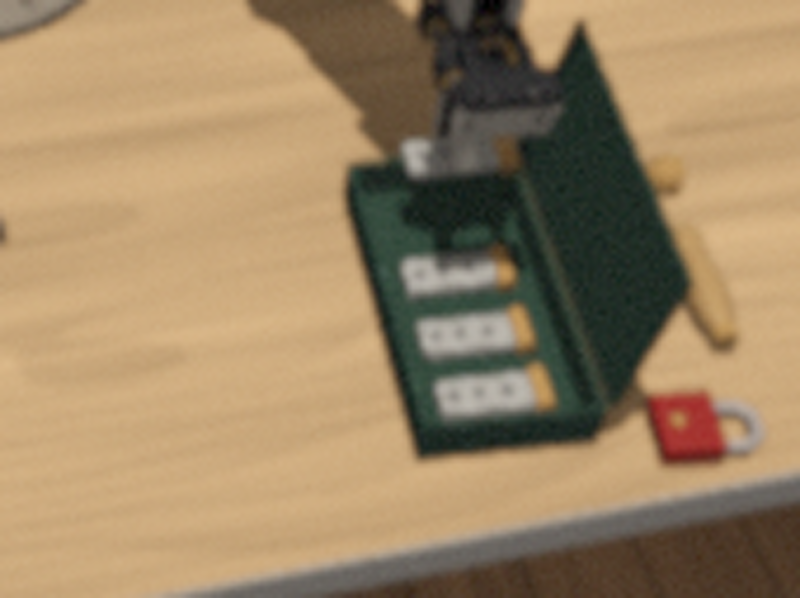

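Request:
send_rows:
  commands:
    - [0,[-0.003,0.004,0.012],[0,0,0]]
    - [0,[-0.003,0,0.012],[0,0,0]]
    - [0,[0,0,0.012],[0,0,0]]
    - [0,[0,0,0.012],[0,0,0]]
    - [0,[0,0,0.01],[0,0,0]]
    - [0,[0,0,0.008],[0,0,0]]
    - [0,[0,0,0],[0,0,0]]
    - [0,[0,0,0],[0,0,0]]
    - [0,[0,0,0],[0,0,0]]
    - [0,[0,0,0],[0,0,0]]

```text
clock: 38.43
ee_pos: [0.4209, 0.292, 0.0139]
tcp_rot: [3.14, -0.005, 1.469]
contact_force: [-0.2, -0.4, -1.1]
grip_width: 0.0275
```

```bash
python3 - <<'E'
from plan import *; from box import *
st(); d=get("scene");crop(d,230,120,400,247,"s21.png")
E
```

```text
t 38.43 p [0.4209 0.292  0.0139] rpy [179.9  -0.3  84.2] F [-0.2 -0.4 -1.1] w 0.0275 q [-1.1   0.47  0.45  2.14 -0.36  0.6  -0.49]
```

View pics/s21.png

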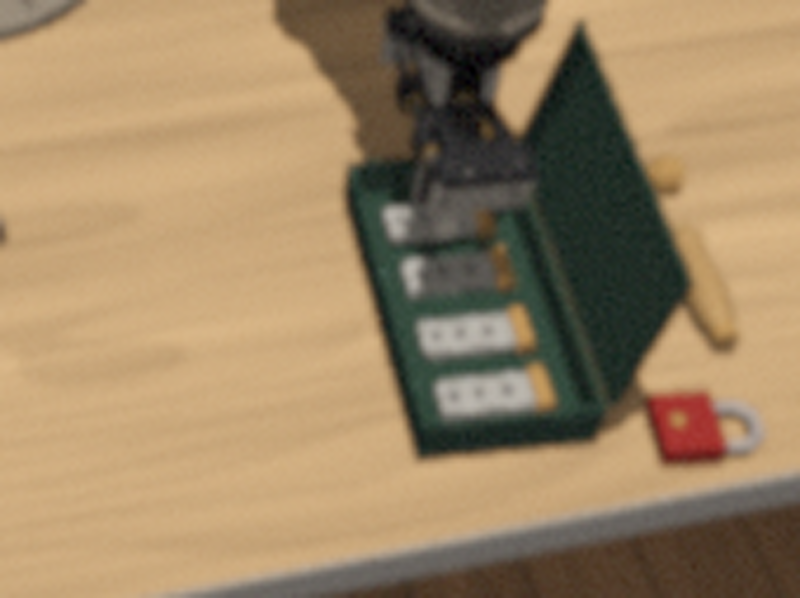

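Request:
send_rows:
  commands:
    - [0,[0,0,0.002],[0,0,0]]
    - [0,[0,0,0],[0,0,0]]
    - [0.37,[0,0,0],[0,0,0]]
    - [0.37,[0,0,0],[0,0,0]]
    - [0.37,[0,0,-0.01],[0,0,0]]
    - [0.37,[0,0,-0.02],[0,0,0]]
    - [0.37,[0,0,-0.035],[0,0,0]]
    - [0.37,[0,0,-0.035],[0,0,0]]
    - [0.37,[0,0,-0.035],[0,0,0]]
    - [0.37,[0,0,-0.035],[0,0,0]]

```text
clock: 39.32
ee_pos: [0.4204, 0.2903, 0.1838]
tcp_rot: [3.141, -0.004, 1.468]
contact_force: [-0.5, 0.9, 0.6]
grip_width: 0.0345
```

```bash
python3 - <<'E'
from plan import *; from box import *
st(); d=get("scene");crop(d,230,120,400,247,"s22.png"); d=get("top");crop(d,100,140,220,260,"t22.png")
E
```

```text
t 39.32 p [0.4204 0.2903 0.1838] rpy [179.9  -0.2  84.1] F [-0.5  0.9  0.6] w 0.0345 q [-1.26  0.2   0.6   2.02 -0.14  0.96 -0.68]
```

View pics/s22.png

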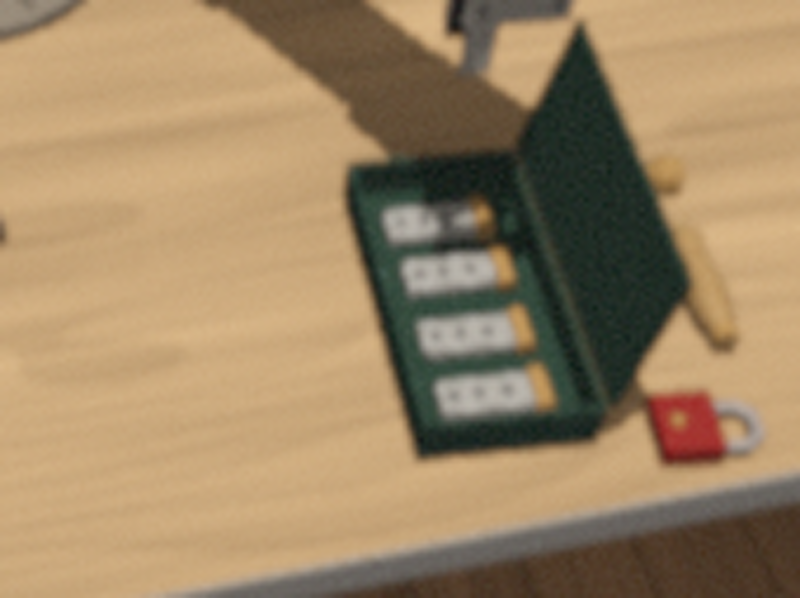

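```bash
python3 - <<'E'
from plan import *; from box import *
def pt(l,r=.085,extra=0):
    bx=.065-r*math.cos(l)+(.006+.010*math.sin(l)+extra)*math.sin(l); z=.04+r*math.sin(l)+(.006+.010*math.sin(l)+extra)*math.cos(l)
    return (*slot(-.055,bx),z)
p=pt(1.9); print(p)
q=slot(-.055,.137)
plan([(.42,.29,.23,84,2),(*q,.23,84),(*q,p[2],84)],0)
E
```

```text
(np.float64(0.4596935970887814), np.float64(0.40135030063622124), 0.11543648059753563)
[[0,[-0.001,-0.001,-0.022],[0,-0.01,0]],[0,[-0.001,-0.001,-0.021],[0,0,0]],[0,[0.036,0.007,0],[0,0,0]],[0,[0.036,0.007,0],[0,0,0]],[0,[0.036,0.007,0],[0,0,0]],[0,[0.036,0.007,0],[0,0,0]],[0,[0,0,0.029],[0,0,0]],[0,[0,0,0.029],[0,0,0]],[0,[0,0,0.028],[0,0,0]],[0,[0,0,0.029],[0,0,0]]]
```

Request:
send_rows:
  commands:
    - [0,[-0.001,-0.001,-0.022],[0,-0.01,0]]
    - [0,[-0.001,-0.001,-0.021],[0,0,0]]
    - [0,[0.036,0.007,0],[0,0,0]]
    - [0,[0.036,0.007,0],[0,0,0]]
    - [0,[0.036,0.007,0],[0,0,0]]
    - [0,[0.036,0.007,0],[0,0,0]]
    - [0,[0,0,0.029],[0,0,0]]
    - [0,[0,0,0.029],[0,0,0]]
    - [0,[0,0,0.028],[0,0,0]]
    - [0,[0,0,0.029],[0,0,0]]
  squeeze: 10

```text
clock: 40.25
ee_pos: [0.4607, 0.4288, 0.1077]
tcp_rot: [3.14, 0.006, 1.469]
contact_force: [0.1, 1.5, 0.0]
grip_width: 0.0008
```

```bash
python3 - <<'E'
from plan import *; from box import *
def pt(l,r=.085,extra=0):
    bx=.065-r*math.cos(l)+(.006+.010*math.sin(l)+extra)*math.sin(l); z=.04+r*math.sin(l)+(.006+.010*math.sin(l)+extra)*math.cos(l)
    return (*slot(-.055,bx),z)
st(); d=get("scene");crop(d,250,90,420,217,"s23.png"); d=get("top");crop(d,100,140,220,230,"t23.png")
plan([(*pt(l),84,1) for l in np.linspace(1.9,0.0,30)],0)
E
```

```text
t 40.25 p [0.4607 0.4288 0.1077] rpy [179.9   0.3  84.2] F [0.1 1.5 0. ] w 0.0008 q [-1.24  0.5   0.51  1.82 -0.3   0.9  -0.69]
[[0,[-0.026,0.004,-0.01],[0,0.01,0]],[0,[-0.004,0,-0.003],[0,0,0]],[0,[-0.006,0,-0.002],[0,0,0]],[0,[-0.005,-0.001,-0.002],[0,0,0]],[0,[-0.005,0,-0.001],[0,0,0]],[0,[-0.006,0,-0.002],[0,0,0]],[0,[-0.005,0,-0.001],[0,0,0]],[0,[-0.006,0,0],[0,0,0]],[0,[-0.006,0,0],[0,0,0]],[0,[-0.006,0,0],[0,0,0]]]
[[0,[-0.005,0,0.001],[0,0,0]],[0,[-0.006,0,0.001],[0,0,0]],[0,[-0.006,0,0.001],[0,0,0]],[0,[-0.005,0,0.002],[0,0,0]],[0,[-0.006,0,0.003],[0,0,0]],[0,[-0.005,0,0.002],[0,0,0]],[0,[-0.006,0,0.004],[0,0,0]],[0,[-0.005,0,0.003],[0,0,0]],[0,[-0.004,0,0.004],[0,0,0]],[0,[-0.005,0,0.004],[0,0,0]]]
[[0,[-0.004,0,0.005],[0,0,0]],[0,[-0.004,0,0.004],[0,0,0]],[0,[-0.003,0,0.005],[0,0,0]],[0,[-0.003,0,0.006],[0,0,0]],[0,[-0.003,0,0.005],[0,0,0]],[0,[-0.003,0,0.006],[0,0,0]],[0,[-0.001,0,0.006],[0,0,0]],[0,[-0.002,0,0.006],[0,0,0]],[0,[-0.001,0,0.006],[0,0,0]],[0,[-0.001,0,0.006],[0,0,0]]]
```

View pics/s23.png

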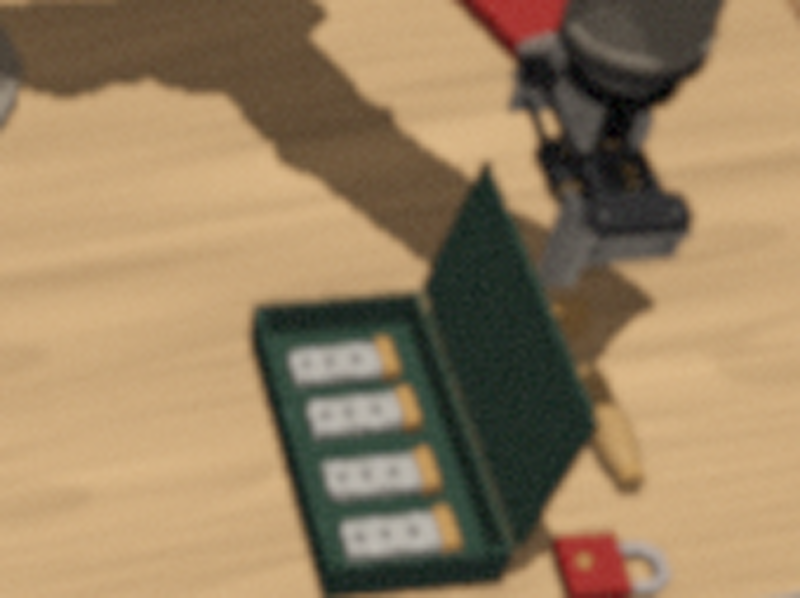

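View pics/t23.png

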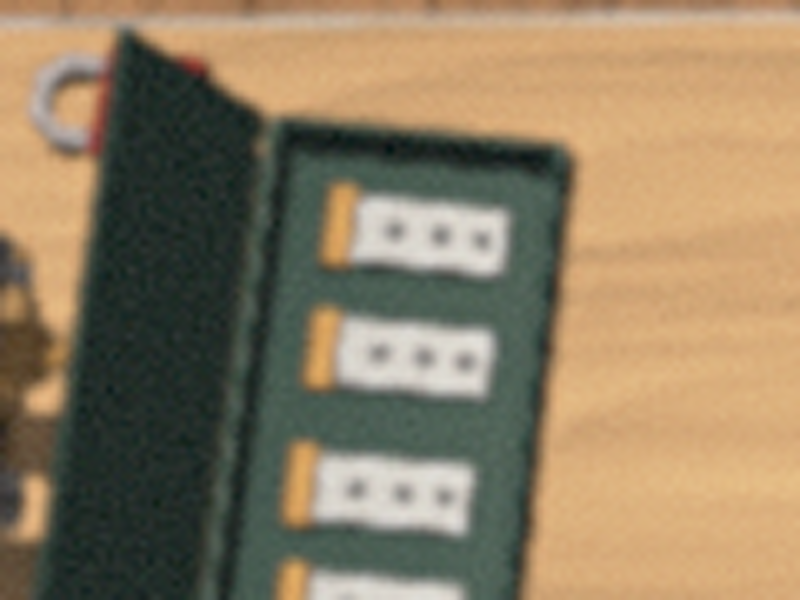

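Request:
send_rows:
  commands:
    - [0,[-0.013,0.002,-0.005],[0,0.01,0]]
    - [0,[-0.013,0.002,-0.005],[0,0,0]]
    - [0,[-0.004,0,-0.003],[0,0,0]]
    - [0,[-0.006,0,-0.002],[0,0,0]]
    - [0,[-0.005,0,-0.002],[0,0,0]]
    - [0,[-0.005,0,-0.001],[0,0,0]]
    - [0,[-0.006,0,-0.002],[0,0,0]]
    - [0,[-0.005,0,-0.001],[0,0,0]]
    - [0,[-0.006,0,0],[0,0,0]]
    - [0,[-0.006,0,0],[0,0,0]]

```text
clock: 41.18
ee_pos: [0.4575, 0.3596, 0.1295]
tcp_rot: [3.141, -0.004, 1.469]
contact_force: [-0.0, 1.9, -1.0]
grip_width: 0.0003
```

Request:
send_rows:
  commands:
    - [0,[-0.006,0,0],[0,0,0]]
    - [0,[-0.005,0,0.001],[0,0,0]]
    - [0,[-0.006,0,0.001],[0,0,0]]
    - [0,[-0.006,0,0.001],[0,0,0]]
    - [0,[-0.005,0,0.002],[0,0,0]]
    - [0,[-0.006,0,0.003],[0,0,0]]
    - [0,[-0.005,0,0.002],[0,0,0]]
    - [0,[-0.006,0,0.004],[0,0,0]]
    - [0,[-0.005,0,0.003],[0,0,0]]
    - [0,[-0.004,0,0.004],[0,0,0]]

```text
clock: 42.02
ee_pos: [0.4522, 0.3056, 0.1079]
tcp_rot: [3.141, -0.004, 1.469]
contact_force: [-0.4, 0.4, 1.0]
grip_width: 0.0004
```

```bash
python3 - <<'E'
from plan import *; from box import *
st(); d=get("scene");crop(d,250,90,420,217,"s24.png")
E
```

```text
t 42.02 p [0.4522 0.3056 0.1079] rpy [180.   -0.2  84.2] F [-0.4  0.4  1. ] w 0.0004 q [-1.16  0.37  0.55  2.02 -0.26  0.82 -0.56]
```

View pics/s24.png

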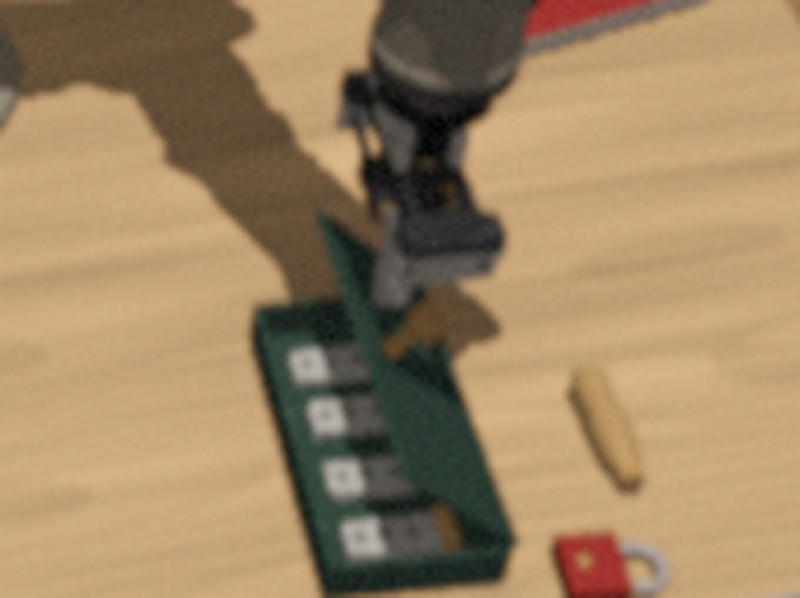

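Request:
send_rows:
  commands:
    - [0,[-0.005,0,0.004],[0,0,0]]
    - [0,[-0.004,0,0.005],[0,0,0]]
    - [0,[-0.004,0,0.004],[0,0,0]]
    - [0,[-0.003,0,0.005],[0,0,0]]
    - [0,[-0.003,0,0.006],[0,0,0]]
    - [0,[-0.003,0,0.005],[0,0,0]]
    - [0,[-0.003,0,0.006],[0,0,0]]
    - [0,[-0.001,0,0.006],[0,0,0]]
    - [0,[-0.002,0,0.006],[0,0,0]]
    - [0,[-0.001,0,0.005],[0,0,0]]

```text
clock: 42.9
ee_pos: [0.4493, 0.2774, 0.0553]
tcp_rot: [3.141, -0.004, 1.469]
contact_force: [0.9, 0.3, 0.8]
grip_width: 0.0004
```

Request:
send_rows:
  commands:
    - [0,[-0.001,0,0.003],[0,0,0]]
    - [0,[0,0,0.003],[0,0,0]]
    - [0,[0,0,0.002],[0,0,0]]
    - [0,[0,0,0],[0,0,0]]
    - [0,[0,0,0],[0,0,0]]
    - [0,[0,0,0],[0,0,0]]
    - [0,[0,0,0],[0,0,0]]
    - [0,[0,0,0],[0,0,0]]
    - [0,[0,0,0],[0,0,0]]
    - [0,[0,0,0],[0,0,0]]

```text
clock: 43.73
ee_pos: [0.4493, 0.2768, 0.0482]
tcp_rot: [3.141, -0.004, 1.469]
contact_force: [0.5, 0.1, -0.0]
grip_width: 0.0007
```

```bash
python3 - <<'E'
from plan import *; from box import *
st(); d=get("scene");crop(d,250,90,420,217,"s25.png")
E
```

```text
t 43.73 p [0.4493 0.2768 0.0482] rpy [179.9  -0.3  84.2] F [ 0.5  0.1 -0. ] w 0.0007 q [-1.08  0.43  0.5   2.09 -0.33  0.69 -0.46]
```

View pics/s25.png

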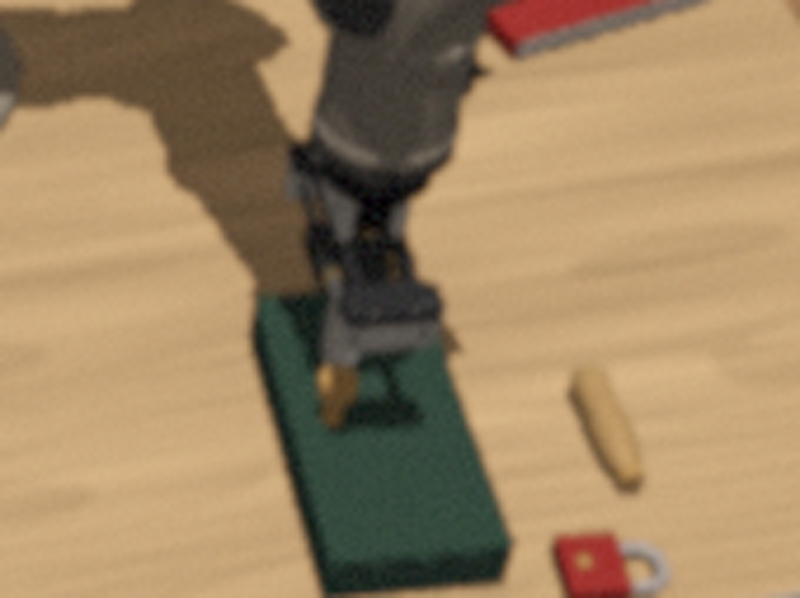

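Request:
send_rows:
  commands:
    - [0,[0,0,0.002],[0,0,0]]
    - [0,[0,0,0.001],[0,0,0]]
    - [0,[0,0,0.001],[0,0,0]]
    - [0,[0,0,0],[0,0,0]]
    - [0,[0,0,0],[0,0,0]]
    - [0,[0,0,0],[0,0,0]]
    - [0,[0,0,0],[0,0,0]]
    - [0,[0,0,0],[0,0,0]]
    - [0,[0,0,0],[0,0,0]]
    - [0,[0,0,0],[0,0,0]]

```text
clock: 44.62
ee_pos: [0.4496, 0.277, 0.046]
tcp_rot: [3.141, -0.006, 1.469]
contact_force: [-13.6, -7.7, 52.4]
grip_width: 0.0005
```

Request:
send_rows:
  commands:
    - [0,[0,0,-0.004],[0,0,0]]
    - [0,[0,0,-0.01],[0,0,0]]
    - [0,[0,0,-0.02],[0,0,0]]
    - [0,[0,0,-0.035],[0,0,0]]
    - [0,[0,0,-0.035],[0,0,0]]
    - [0,[0,0,-0.035],[0,0,0]]
    - [0,[-0.03,0,-0.035],[0,0,0]]
    - [0,[-0.035,0,-0.02],[0,0,0]]
    - [0,[-0.035,0,0],[0,0,0]]
    - [0,[-0.035,0,0],[0,0,0]]

```text
clock: 45.45
ee_pos: [0.4358, 0.1434, 0.2354]
tcp_rot: [3.139, -0.006, 1.47]
contact_force: [1.5, -0.6, 0.5]
grip_width: 0.0006
```

Request:
send_rows:
  commands:
    - [0,[-0.035,0,0],[0,0,0]]
    - [0,[-0.035,0,0],[0,0,0]]
    - [0,[-0.035,0,0],[0,0,0]]
    - [0,[-0.035,0,0],[0,0,0]]
    - [0,[-0.02,0,0],[0,0,0]]
    - [0,[0,0,0],[0,0,0]]
    - [0,[0,0,0],[0,0,0]]
    - [0,[0,0,0],[0,0,0]]
    - [0,[0,0,0],[0,0,0]]
    - [0,[0,0,0],[0,0,0]]

```text
clock: 46.28
ee_pos: [0.4195, -0.0139, 0.2334]
tcp_rot: [3.141, -0.004, 1.471]
contact_force: [-0.4, 0.6, -0.7]
grip_width: 0.0003
```

```bash
python3 bf2.py; python3 - <<'E'
from plan import *; from box import *
st(); d=get("scene"); crop(d,0,0,512,384,"s26.png"); d=get("top"); crop(d,60,60,460,300,"t26.png")
E
```

```text
top [ 0.4964  0.2913 -0.1043  0.2228] 0.0249
0 [ 0.4984  0.2904 -0.1062] 0.0346
0.03 [ 0.4982  0.2904 -0.1066] 0.0325
0.06 [ 0.4977  0.2907 -0.1048] 0.0299
0.1 [ 0.4975  0.2908 -0.1036] 0.0279
0.15 [ 0.497   0.291  -0.1053] 0.0261
0.2 [ 0.4969  0.2911 -0.1039] 0.0248
0.25 [ 0.4969  0.2913 -0.1049] 0.0246
top [ 0.4964  0.2913 -0.1043  0.2228] [-5.98 12.76] 0.02494575468353355
scene [ 0.5049  0.2889 -0.1105 -0.0007] 0.0365
0 [ 0.505   0.289  -0.1102] 0.0364
0.03 [ 0.5049  0.2889 -0.1105] 0.0405
0.06 [ 0.5049  0.2889 -0.1107] 0.0443
0.1 [ 0.5048  0.289  -0.1112] 0.0493
0.15 [ 0.5049  0.2891 -0.1095] 0.0554
0.2 [ 0.5049  0.2896 -0.1088] 0.0612
0.25 [ 0.5049  0.2897 -0.1076] 0.0671
scene [ 0.5049  0.2889 -0.1105 -0.0007] [-6.33 -0.04] 0.03653898397174682
t 46.38 p [ 0.4194 -0.0141  0.2334] rpy [180.   -0.2  84.2] F [-0.5  0.4  0.1] w 0.0002 q [-0.99 -0.12  0.84  2.14  0.1   1.08 -0.31]
```

View pics/s26.png

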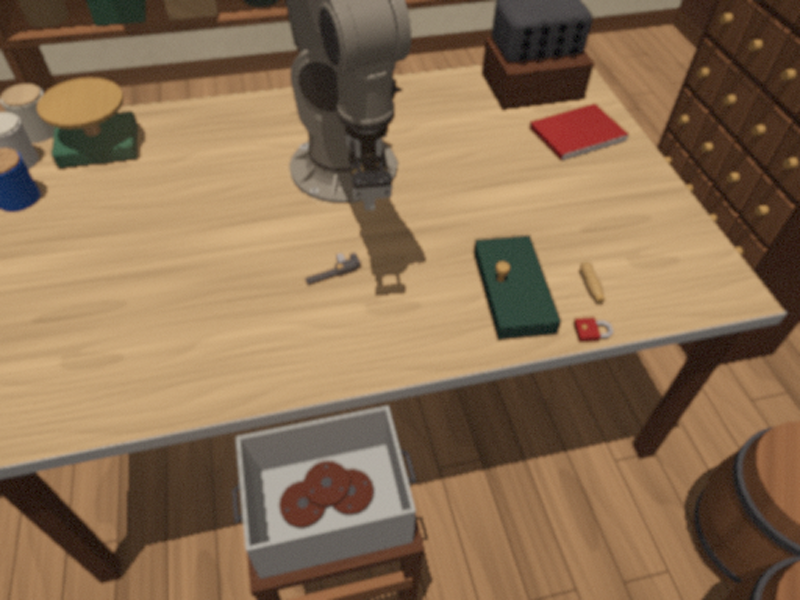

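View pics/t26.png

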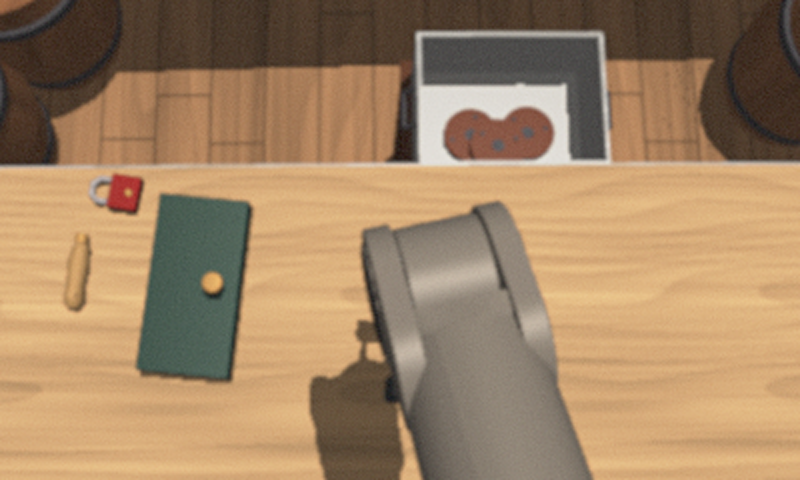

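```bash
python3 -c "
from rig import sign_off
print(sign_off())"
```

```text
the job is handed in; nothing more can be done
None
```

The job is done and handed in at about 46 s of the 208 s allowed. I slid the three rusty plates over the far edge and they lie in the tub. I then opened the box, laid the four hinge halves flat in it and pressed the lid shut.

**Final pictures:**
- The three plates are in the tub.
- The counter is clear.
- The wrench, padlock and file handle look undisturbed.

**Hinges:** A picture taken just before closing showed all four flat and apart. Their barrels pointed to the lid's hinge side.

**Lid:**
- The fingertip stopped at z = 0.046 m, the height of the closed lid's top. The scene-camera fit gave an angle of 0.
- The top-camera fit disagreed at 0.22 rad. It had read 0.24 rad before the lid was opened, when the scene-camera fit put the lid nearly shut, so I gave it little weight.

**Forces:** The final press on the lid peaked at about 52 N at the wrist, more than I meant. It was through the fingertips, not the gripper's body, and below the 120 N wrist limit, and I backed off in the next move. I do not know whether the 40 N rule counts fingertip contact.

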